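# Take the battery pack out of the mixer dock and put it on charge

## Robot

A 6-joint arm with a two-finger parallel gripper is mounted at the origin on a cart in front of the work surface, level with it; the furniture and walls round the work are solid. World frame = base frame: x ahead of the robot, y to its left, z up, the work surface at z = 0. Lengths are in m, angles in rad, forces in N, time in s.
With the tool pointing down it reaches from about 0.225 to 0.875 m from the base axis. Payload 3.4 kg.
Tool frame: the origin (TCP) lies at the very end of the fingers, on their centre line; the grasp point (between the pads) lies 19 mm behind it; z points along the fingers, x is the direction in which the jaws open and shut, and the axes are right-handed (so a half turn about z gives the same grasp; the last joint's range is limited). The gripper opens to 85 mm and grips with 20 to 120 N. Pads are 22 mm wide; open, the fingers measure 114 mm over their backs; the gripper's body (76 mm by 85 mm) begins 54 mm behind the grasp point. The pads swing forward as they close: fully open they stand 13 mm farther back than shut.
Start: joints at [1.057, 0.276, 1.505, -0, 1.361, -0.121], TCP at [0.22, 0.531, 0.231] pointing down, gripper open.
Joint ranges: [-2.89, 2.89], [-0.75, 2.08], [0.22, 2.7], [-1.18, 4.32], [0.11, 2.71], [-2.7, 2.7]. Speed limits (rad/s): [2.57, 2.57, 3.14, 3.14, 3.14, 3.14].

## Interface

Orientations are given as a unit quaternion [w, x, y, z].
In Python, from rig import manip gives the robot as it stands.
- The arm moves only by the tool send_rows, never from a script. Its argument "increments" is a list of rows, each a list of 5 numbers: the opening, from 0 (shut) to 1 (fully open), then the shift along the tool's x, y, z in m, then the turn about the tool's z in rad. A call has 1 to 8 rows; each row shifts and turns the commanded pose from where the row before left it, along the tool's axes as they then stand; what a row does not reach is not made up. A row lasts 1/8 s, in which the tool goes at most 62.5 mm and 10.7 degrees, less where a joint would pass 70% of its speed; a pose out of reach is approached as far as the arm can. A call is refused whole if a number of a shift passes 0.0625 or a number of a turn 0.188, either way. A call with a gripper value outside its range is refused whole. The fingers move at their own pace and stop on an object; "squeeze" is the grip in N (left out, the last holds). Time passes only in rows, so rows that do not move let the fingers close. It gives the time, the measured TCP pose, the force and the opening at its end, in the units of the state.
- manip.get_state(): the state, without advancing time (a new reading comes with each control period).
- manip.get_image(name): name is "scene" or "top"; returns the picture (480x640x3 uint8, red, green, blue); there is no depth.
- manip.calibration(name): a dict with "fx", "fy", "cx", "cy" (pixels), "camera_from_world" (4x4, takes a point from world to camera coordinates). Camera axes: x right, y up, looking along -z (the intrinsics and any distortion apply to the point x, -y, -z); pixel columns grow to the right and rows downward; lengths in m; the calibration is good to about 2 mm. A picture is of the moment at which its call begins. calibration takes no time and is no camera call.
- manip.sign_off(): hands the job in, once; it reports no verdict.
The state is a dict: "clock": time; "qpos": joint angles; "qd": joint speeds; "effort": joint torques, N m; "position": TCP position; "ee_rot": TCP orientation; "contact_force": force on the tool from outside, world axes, zero at the start; "moment": the same for the moment, N m; "width": finger opening in m.
Only numpy, scipy, OpenCV 4.12 (cv2) and the standard library are available. Lean on these libraries where they do the work, as an engineer would, in place of code of your own. Each camera call takes 0.05 s, during which the arm holds its last target.

## Task

Switch the sloping white dock off by pushing its toggle switch all the way up the slope, then pinch both side release tabs of its battery pack together and pull the pack straight out of the well. Stand the pack upright, base down, fully seated in the bay of the charger without dropping it and let go, and then push the dust shutter on the dock's slope all the way up to cover the empty well. Leave the timer, the specimen cup and the small bottle where they stand.

Things in the scene. Friction and masses are not known exactly. Their poses are not given: they have to be found in the camera images.
- dock_mouth (a point): Centre of the mouth of the well in the dock's slope (fixed white wedge, 210 mm wide). Axes of the slope: x up the slope, away from the robot; y left; z outward normal, 30 degrees from vertical, leaning to the robot. Well 37 (x) x 47 (y), 43 mm deep along -z. Slope: x -95 to +50, y -105 to +105 mm.
- pack_center (a point): Mid-point of the black battery pack, 34 (x) x 44 (y) x 95 (z, to its top) mm, 0.2 kg; base 47.5 mm below it. At first its axes are those of dock_mouth (1.5 mm play), base on the well's floor, top 52 mm out of the slope. Release tabs on its y sides are centred 24.5 mm above this point. Pinched by both tabs it is freed and held, and draws out along the slope's z; 43 mm clears the mouth.
- tab_left (a joint): Grey ribbed release tab on the pack's +y side, face 22 (x) x 28 (z) mm. 0 out, 0.007 m fully in. Spring 2.4 N rising to 6.6 N. The two tabs measure 64 mm over their faces when out, 50 mm pressed. A tooth below it, 14.5 to 24.5 mm under pack_center, stands 5 mm out of the pack's side and hooks under the well's lip; both are clear from about 0.005 m.
- tab_right (a joint): The same tab on the pack's -y side.
- switch (a joint): Toggle switch of the dock, rad: 0 = on (lever leans 0.5 rad down the slope), 1.0 = off (leans 0.5 rad up the slope). It stays where it is left; about 1.5 N at the tip moves it.
- switch_tip (a point): Centre of the 18 mm black ball on the toggle lever (10 mm steel rod, 45 mm long). In the axes of dock_mouth its pivot is at x 0, y -85, z 12 mm, on a black plinth 50 x 30 x 12 mm; the ball is 51 mm out of the slope at either end of its swing.
- shutter (a joint): Travel in m up the slope of the grey dust shutter: 0 = parked below the well, 0.055 = stop, well covered. Friction of 2.5 N; it stays where it is left.
- shutter_rib (a point): Middle of the shutter's grip rib, 16 mm out of the slope; the rib is 8 (along the slope) x 44 (y) mm and stands from 5 to 24 mm out of the slope. Parked it is 71 mm down the slope from dock_mouth, closed 16 mm. The plate is 48 x 70 x 4 mm, its centre 16 mm up the slope from the rib.
- charger_bay (a point): Centre of the bay's floor, 20 mm above the worktop, z up. The charger is a fixed low white block 110 (x) x 130 (y) x 20 mm with a grey rim 18 mm high, 6 mm thick round the bay. Bay 42 (x) x 52 (y) mm inside: the pack's 44 mm side goes along y, either way round. The pack's tabs and teeth stay above the rim.
- count_timer: White countdown timer 64x68x18 mm lying on the worktop; origin at its underside. Leave alone.
- sample_jar: Specimen cup with an orange screw lid standing alone beyond the dock and charger, 60 mm across, 68 mm high; origin at its underside. Leave alone.
- amber_bottle: Small amber bottle with grey cap, 34 mm across, 82 mm high; origin at its underside. Leave alone.
Things that resemble listed ones, but are neither listed nor needed, are in the scene too. Leave any blue or red look-alike of the part that bears pack_center alone.

How it is judged:
On the way, in this order (a step that is already met when the one before it is completed fails the run):
1. the toggle switch is pushed to off while the pack still sits in the dock (value of joint switch above 0.8 rad and z of pack_center in the frame of dock_mouth below 0.01 m), for 0.1 s.
2. both release tabs are pinched in with the pack still in the well (value of joint each of tab_left, tab_right above 0.004 m and z of pack_center in the frame of dock_mouth below 0.01 m), for 0.05 s.
3. the pack is out of the well (z of pack_center in the frame of dock_mouth above 0.05 m), for 0.05 s.
4. the pack stands in the charger bay, let go (horizontal distance between pack_center and charger_bay below 0.009 m and z of pack_center in the frame of charger_bay between 0.043 and 0.0515 m and angle between pack_center's own z axis and vertical below 0.12 rad and angle between the y axis of pack_center and the y axis of charger_bay, either way round below 0.25 rad and contact force between pack and the fingers below 0.1 N), for 0.2 s.
5. the dust shutter is closed over the well (value of joint shutter above 0.049 m), for 0.2 s.
At the end, for the whole second after the job is handed in: The pack stands at rest in the charger bay (within 9 mm of the bay's centre, base within 4 mm of the bay's floor, upright within 0.12 rad, its wide side along the bay's wide side within 0.25 rad), the switch is off (over 0.8 rad), the shutter is closed (over 49 of 55 mm) (horizontal distance between pack_center and charger_bay below 0.009 m and z of pack_center in the frame of charger_bay between 0.043 and 0.0515 m and angle between pack_center's own z axis and vertical below 0.12 rad and angle between the y axis of pack_center and the y axis of charger_bay, either way round below 0.25 rad and linear speed of pack below 0.03 m/s and value of joint switch above 0.8 rad and value of joint shutter above 0.049 m); the robot touches nothing.
It fails at once if the countdown timer is shoved or knocked over (distance of count_timer from where it was at the start of the episode above 0.025 m or angle between count_timer's own z axis and vertical above 0.4 rad).
It fails at once if the specimen cup is shoved or knocked over (distance of sample_jar from where it was at the start of the episode above 0.025 m or angle between sample_jar's own z axis and vertical above 0.4 rad).
It fails at once if the amber bottle is shoved or knocked over (distance of amber_bottle from where it was at the start of the episode above 0.025 m or angle between amber_bottle's own z axis and vertical above 0.4 rad).
It fails at once if the battery pack is dropped onto the worktop (height (world z) of pack_center below 0.035 m).
It also fails if it takes over 64 s, if anything falls off the work surface, if the arm or the gripper's body presses on something with over 40 N, if the wrist force passes 120 N, or if a joint passes its speed limit or range.

## Working session

There is one attempt and no reset: what is moved stays moved. The work goes in short steps, Python scripts to look and compute and a tool call to move; the robot and the scene stay as the last step left them, time stands still between calls to the robot, and variables do not carry over. Pictures are saved under pics/ and viewed, and the job is handed in when it is done.

Besides the shell and the picture viewer there is one more tool, called after "Emit:" as name(argument=value, ...), one argument or row to a line, values as JSON. send_rows: Moves the arm, as the interface text tells. Its arguments: {"type":"object","properties":{"increments":{"type":"array","items":{"type":"array","items":{"type":"number"}}},"squeeze":{"type":"number"}},"required":["increments"]}

```bash
ls; mkdir -p pics
python3 - <<'E'
from rig import manip
import cv2
s=manip.get_state()
for k,v in s.items(): print(k,v)
for n in("scene","top"):
    cv2.imwrite(f"pics/{n}0.png",manip.get_image(n)[:,:,::-1]); c=manip.calibration(n);print(c)
E
```

```text
pics
clock 0.0
qpos [ 1.05696947e+00  2.76596417e-01  1.50613046e+00 -3.43534393e-05
  1.36070104e+00 -1.21003950e-01]
qd [ 7.90953953e-04 -3.36574141e-04 -1.95080846e-03 -2.56152181e-04
 -1.52759864e-03 -9.15217433e-05]
effort [ 4.06503941e-04 -4.16785240e+01 -2.45802355e+01 -3.87684195e-04
  1.11301109e-02 -1.35552591e-05]
position [0.21986526 0.53073167 0.23043997]
ee_rot [ 4.28921006e-04  8.31501658e-01  5.55521512e-01 -8.11390772e-04]
contact_force [ 0.57540383  0.13012529 -0.41812277]
moment [ 0.0005931   0.05370457 -0.02523549]
width 0.08567961445603613
{'fx': 503.49589649073084, 'fy': 503.49589649073084, 'cx': 324.73182186364465, 'cy': 248.08011675360808, 'camera_from_world': array([[ 0.43380791, -0.90096406, -0.00862833, -0.19504138],
       [ 0.60090455,  0.28216926,  0.74785977, -0.43235231],
       [-0.67136012, -0.32961229,  0.66380067, -0.73074707],
       [ 0.        ,  0.        ,  0.        ,  1.        ]])}
{'fx': 572.5560526063513, 'fy': 572.5560526063513, 'cx': 322.2925305946729, 'cy': 238.74920224282872, 'camera_from_world': array([[ 0.0539593 , -0.99853441, -0.0041743 ,  0.03544094],
       [ 0.97827462,  0.05202557,  0.20067914, -0.60536889],
       [-0.20016785, -0.01491212,  0.97964813, -1.40544945],
       [ 0.        ,  0.        ,  0.        ,  1.        ]])}
```

View pics/scene0.png

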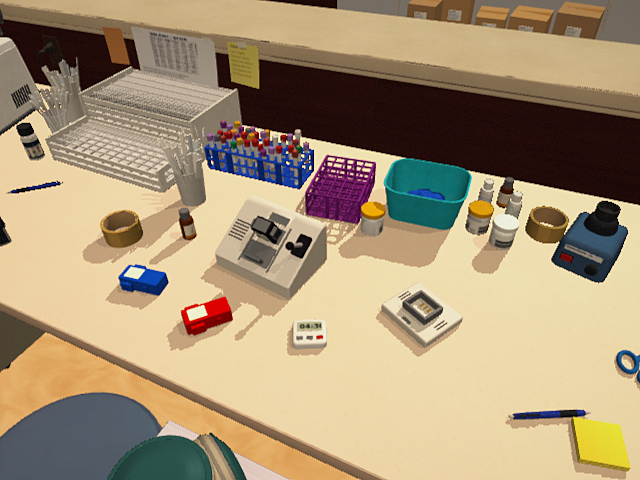

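View pics/top0.png

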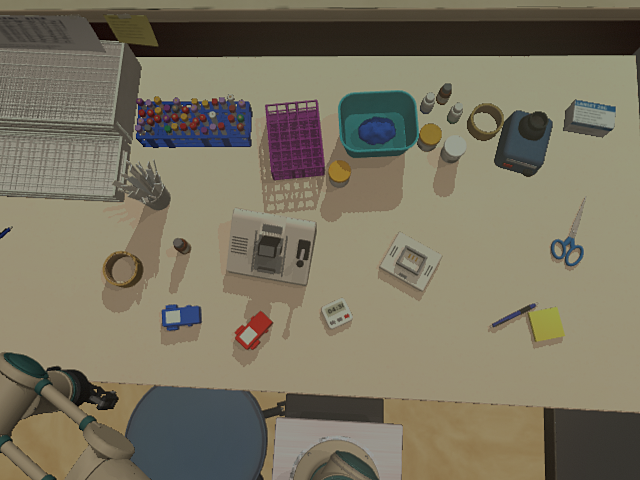

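Overview: the white dock is in the top picture at about (272,247) with the black pack at (268,245) and the toggle at (302,252). The charger is at (411,262), the timer at (337,314), and the lone specimen cup at (340,171). The bottle at (181,245) is amber, and the blue (181,316) and red (254,330) packs are look-alikes. Next, enlarged crops.

```bash
cat > h.py <<'E'
import numpy as np, cv2
from rig import manip
def proj(n,P,cal={}):
    c=cal.setdefault(n,manip.calibration(n)); P=np.atleast_2d(P).astype(float)
    M=c["camera_from_world"]; q=P@M[:3,:3].T+M[:3,3]
    return np.c_[c["cx"]+c["fx"]*q[:,0]/-q[:,2], c["cy"]+c["fy"]*-q[:,1]/-q[:,2]]
def back(n,uv,z):
    c=manip.calibration(n);M=c["camera_from_world"];R=M[:3,:3];o=-R.T@M[:3,3]
    d=R.T@np.array([(uv[0]-c["cx"])/c["fx"],-(uv[1]-c["cy"])/c["fy"],-1]);return o+d*(z-o[2])/d[2]
E
python3 - <<'E'
from h import *
t=cv2.imread("pics/top0.png");s=cv2.imread("pics/scene0.png")
def crop(im,x,y,w,h,k,f): cv2.imwrite(f,cv2.resize(im[y:y+h,x:x+w],None,fx=k,fy=k,interpolation=cv2.INTER_CUBIC))
crop(t,215,195,115,95,6.9,"pics/tdock.png");crop(s,205,185,135,115,5.2,"pics/sdock.png")
crop(t,370,220,80,80,7.5,"pics/tch.png");crop(s,370,270,100,85,7,"pics/sch.png")
print(proj("top",[[0,0,0],[.22,.531,.231]]))
for n,uv in(("dock",(272,247)),("charger",(411,262)),("timer",(337,314)),("cup",(340,171)),("bottle",(181,245))): print(n,back("top",uv,0.03))
E
```

```text
[[336.73056345 485.36612883]
 [ 97.25503007 385.7899685 ]]
dock [0.58009226 0.19823794 0.03      ]
charger [ 0.55975803 -0.16489657  0.03      ]
timer [0.41549501 0.0202737  0.03      ]
cup [0.79680744 0.03085168 0.03      ]
bottle [0.57274548 0.43633464 0.03      ]
```

View pics/tdock.png

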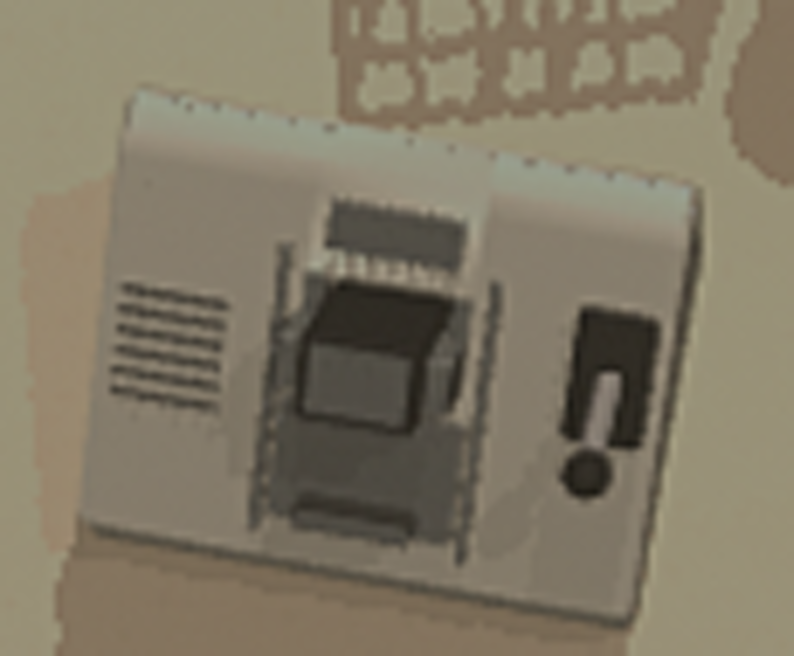

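View pics/sdock.png

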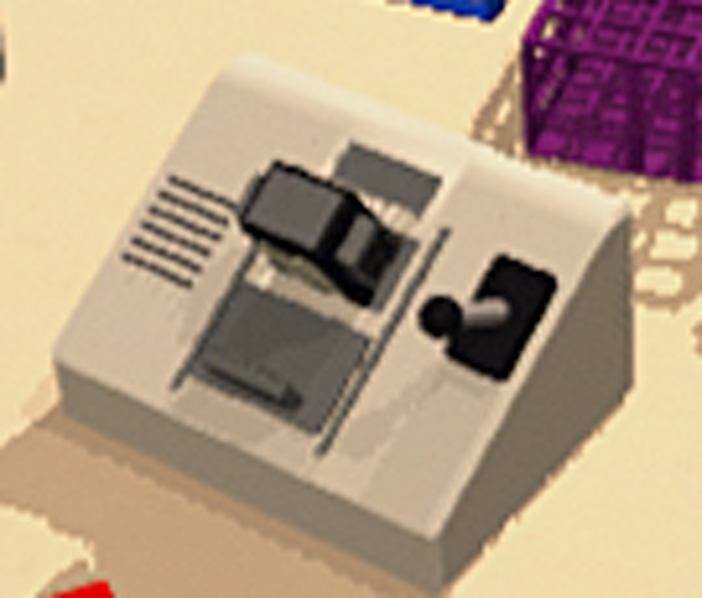

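View pics/tch.png

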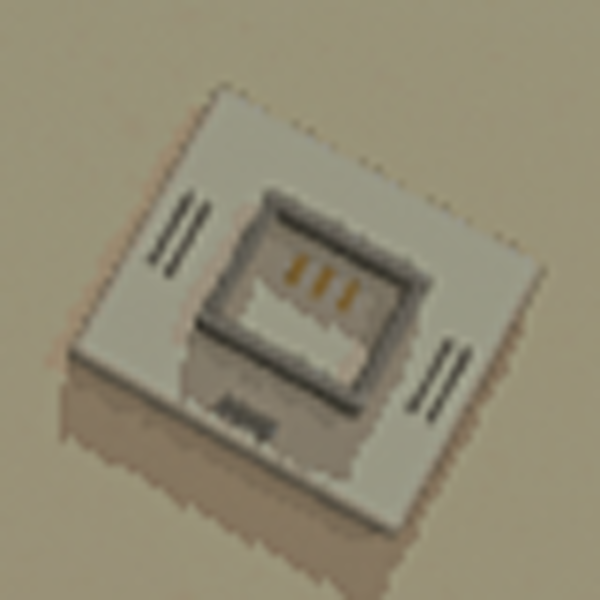

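View pics/sch.png

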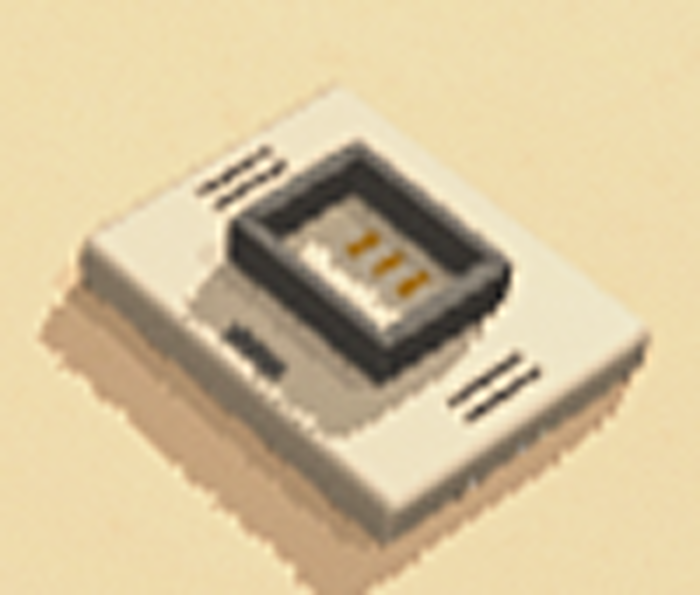

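```bash
cat >> h.py <<'E'
def frame(p,slope):
    x,y,z,yaw=p; c,s=np.cos(yaw),np.sin(yaw); Rz=np.array([[c,-s,0],[s,c,0],[0,0,1]])
    a=np.pi/6*slope; Ry=np.array([[np.cos(a),0,-np.sin(a)],[0,1,0],[np.sin(a),0,np.cos(a)]])
    return Rz@Ry,np.array([x,y,z])
def world(p,slope,L): R,t=frame(p,slope); return np.atleast_2d(L)/1000.@R.T+t
E
cat > fit.py <<'E'
from h import *
from scipy.optimize import least_squares
def un(o,k,q): return (np.array(q)+.5)/k-.5+np.array(o)
T=[((-95,105,0),(82,525)),((-95,-105,0),(632,622)),((25,-70,12),(583,308)),((25,-100,12),(660,320)),((-25,-100,12),(640,450)),((-25,-70,12),(562,437)),
((-21.6,-85,51.5),(587,473)),((17,22,52),(303,340)),((17,-22,52),(420,350)),((-17,-22,52),(412,430)),((-17,22,52),(300,412)),((-75,22,24),(292,522)),((-75,-22,24),(412,545))]
S=[((-95,105,0),(55,362)),((-95,-105,0),(432,540)),((25,-70,12),(500,255)),((25,-100,12),(556,275)),((-25,-100,12),(503,382)),
((-21.6,-85,51.5),(440,317)),((17,22,52),(278,165)),((17,-22,52),(345,190)),((-17,-22,52),(315,250)),((-17,22,52),(242,212))]
def fit(T,S,ot,kt,os,ks,slope,p0,fz=None):
    Lt=np.array([a for a,_ in T],float);Ls=np.array([a for a,_ in S],float)
    ut=np.array([un(ot,kt,b) for _,b in T]);us=np.array([un(os,ks,b) for _,b in S])
    def f(p):
        p=np.array(p) if fz is None else np.array([p[0],p[1],fz,p[2]])
        return np.r_[(proj("top",world(p,slope,Lt))-ut).ravel(),(proj("scene",world(p,slope,Ls))-us).ravel()]
    r=least_squares(f,p0,loss="soft_l1");print(r.x);print(np.round(f(r.x).reshape(-1,2),1).tolist());return r.x
d=fit(T,S,(215,195),6.9,(205,185),5.2,1,[.58,.2,.08,-.2])
B=[((55,65,0),(222,85)),((55,-65,0),(545,268)),((-55,-65,0),(395,530)),((-55,65,0),(72,350)),((27,32,18),(268,190)),((27,-32,18),(430,278)),((-27,-32,18),(357,415)),((-27,32,18),(197,320))]
C=[((55,65,0),(340,85)),((55,-65,0),(650,332)),((-55,-65,0),(390,512)),((-55,65,0),(88,240)),((27,32,18),(357,143)),((27,-32,18),(510,265)),((-27,-32,18),(380,358)),((-27,32,18),(230,225))]
c=fit(B,C,(370,220),7.5,(370,270),7,0,[.56,-.16,-.5],fz=.02)
c2=fit(B,C,(370,220),7.5,(370,270),7,0,[.56,-.16,.02,-.5])
np.save("d.npy",d);np.save("c.npy",[c[0],c[1],.02,c[2]])
E
python3 fit.py
```

```text
[ 0.58243614  0.19775447  0.07862938 -0.11914272]
[[-0.1, -0.7], [0.0, -0.9], [-0.6, 0.2], [0.1, 0.5], [0.2, 0.2], [-0.2, 0.1], [0.2, 0.1], [0.2, -2.6], [1.0, -1.1], [0.5, 0.3], [-0.9, -0.1], [-0.1, 1.5], [-0.4, 1.1], [-0.8, -0.6], [1.1, 0.3], [-0.7, -0.9], [-0.1, -0.0], [-0.8, -0.6], [0.1, 1.3], [-0.2, -1.9], [3.0, -0.1], [1.1, 1.9], [-1.0, 2.3]]
[ 0.56294045 -0.16655574 -0.47785425]
[[0.3, 0.5], [0.8, 0.7], [0.7, 1.9], [-0.1, 0.7], [1.0, 0.4], [1.1, 1.0], [0.9, 0.6], [0.4, 0.8], [-0.4, -1.9], [0.7, -1.1], [-0.5, -0.5], [-2.0, -1.3], [-0.2, -1.6], [0.5, -0.9], [0.1, -1.7], [-0.8, -1.8]]
[ 0.56685312 -0.16651416  0.01158558 -0.47552937]
[[-0.1, -0.2], [0.1, -0.3], [0.3, 0.7], [-0.3, -0.2], [0.5, -0.4], [0.6, 0.0], [0.4, -0.5], [0.0, -0.1], [-0.4, -0.3], [0.5, 0.2], [-0.4, 0.7], [-1.7, 0.2], [-0.2, -0.0], [0.4, 0.5], [0.2, -0.4], [-0.6, -0.2]]
```

```bash
cat > ov.py <<'E'
from h import *
def box(x0,x1,y0,y1,z0,z1):
    return [[(x,y,z0) for x,y in((x0,y0),(x1,y0),(x1,y1),(x0,y1))],[(x,y,z1) for x,y in((x0,y0),(x1,y0),(x1,y1),(x0,y1))]]
DOCK=[[(-95,-105,0),(50,-105,0),(50,105,0),(-95,105,0)]]+[box(-25,25,-100,-70,0,12)[1],box(-17,17,-22,22,0,52)[1],box(-75,-67,-22,22,5,24)[1],box(-79,-31,-35,35,0,4)[1],[(-21.6,-85,51.5),(0,-85,12)]]
CH=box(-55,55,-65,65,-20,0)+[box(-27,27,-32,32,0,18)[1]]+[box(-21,21,-26,26,0,18)[1],box(-21,21,-26,26,0,18)[0]]
def overlay(im,n,items,o,wh,k,f):
    c=cv2.resize(im[o[1]:o[1]+wh[1],o[0]:o[0]+wh[0]],None,fx=k,fy=k,interpolation=cv2.INTER_CUBIC)
    for p,sl,polys in items:
        for q in polys:
            uv=((proj(n,world(p,sl,q))-o+.5)*k-.5); cv2.polylines(c,[np.round(uv*8).astype(np.int32)],True,(0,0,255),1,cv2.LINE_AA,3)
    cv2.imwrite(f,c); return c
if __name__=="__main__":
    t=cv2.imread("pics/top0.png");s=cv2.imread("pics/scene0.png");d=np.load("d.npy");c=np.load("c.npy")
    a=overlay(t,"top",[(d,1,DOCK)],(220,200),(100,90),4,"pics/a.png");b=overlay(s,"scene",[(d,1,DOCK)],(212,190),(120,105),4,"pics/a.png")
    e=overlay(t,"top",[(c,0,CH)],(372,225),(75,70),4,"pics/a.png");g=overlay(s,"scene",[(c,0,CH)],(375,275),(95,75),4,"pics/a.png")
    out=np.zeros((600,800,3),np.uint8)
    def put(i,x,y): 
        h=min(i.shape[0],600-y);w=min(i.shape[1],800-x);out[y:y+h,x:x+w]=i[:h,:w]
    put(e,0,0);put(g,400,0);put(cv2.resize(a,None,fx=.78,fy=.78),0,300) ;put(cv2.resize(b,None,fx=.7,fy=.7),400,300)
    cv2.imwrite("pics/ov.png",out); cv2.imwrite("pics/ova.png",a);cv2.imwrite("pics/ovb.png",b)
E
python3 ov.py
```

```text
(no output)
```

View pics/ov.png

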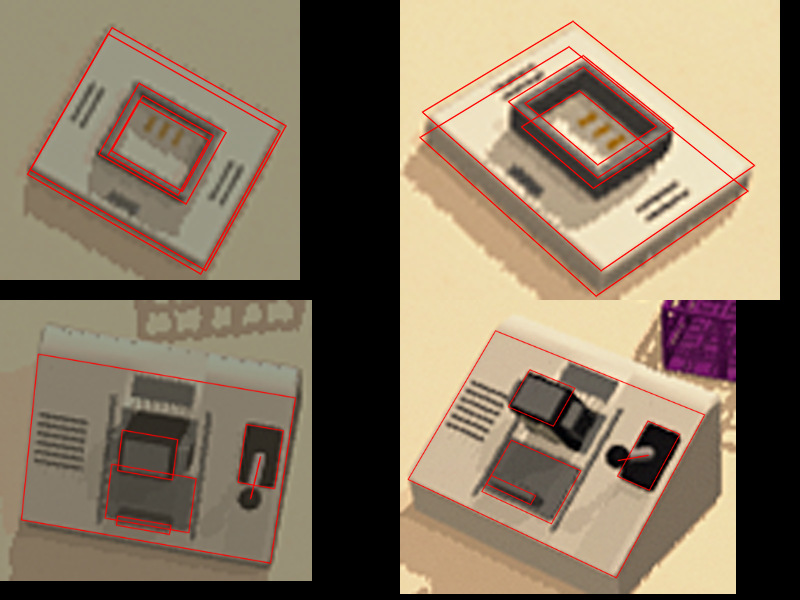

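The fit leaves a 1–2 px disagreement between the cameras (charger z should be 0.02). I'll use the gripper as a reference marker, so I'm moving it above the dock with the jaws along the dock's y.

```bash
cat > mv.py <<'E'
from h import *
from scipy.spatial.transform import Rotation as Ro
import sys
def tool():
    s=manip.get_state();w,x,y,z=s["ee_rot"];return Ro.from_quat([x,y,z,w]).as_matrix(),np.array(s["position"]),s
def plan(target,jaw):  # jaw: world angle of jaw axis (mod pi)
    R,p,s=tool(); cur=np.arctan2(R[1,0],R[0,0]); d=(jaw-cur+np.pi/2)%np.pi-np.pi/2
    # tool z down => positive turn about tool z reduces world yaw
    turn=-d; dl=R.T@(np.array(target)-p)
    print("q",np.round(s["qpos"],3),"p",np.round(p,4),"jaw",round(cur,4),"zaxis",np.round(R[:,2],4)); print("tool shift now",np.round(dl,4),"turn",round(turn,4))
    # after turning: 
    a=turn; R2=R@Ro.from_rotvec([0,0,a]).as_matrix(); print("shift in axes after turn",np.round(R2.T@(np.array(target)-p),4)); return
E
python3 - <<'E'
from mv import *
d=np.load("d.npy");yw=d[3]
print(proj("scene",[.22,.531,.231]))
# point above the approach to switch
w=world(d,1,[-21.6,-85,51.5])[0]; print("ball",w); print("x dir",np.cos(yw),np.sin(yw))
ap=w-np.array([np.cos(yw),np.sin(yw),0])*.035; ap[2]=w[2]+.08;print("ap",ap)
plan(ap,yw+np.pi/2)
E
```

```text
[[  0.29957276 235.53138821]]
ball [0.52819195 0.11864115 0.11242969]
x dir 0.9929108973386566 -0.11886105310884551
ap [0.49344007 0.12280129 0.19242969]
q [ 1.057  0.277  1.506 -0.     1.361 -0.121] p [0.2199 0.5308 0.2305] jaw 1.178 zaxis [-8.0e-04 -1.5e-03 -1.0e+00]
tool shift now [-0.2721  0.4089  0.0385] turn -0.2737
shift in axes after turn [-0.3725  0.3202  0.0385]
```

Emit:
send_rows(
  increments=[
    [0,0,0,0,-0.137],
    [0,0,0,0,-0.137],
    [0,-0.04,0.034,0,0],
    [0,-0.04,0.034,0,0],
    [0,-0.04,0.034,0,0],
    [0,-0.04,0.034,0,0],
    [0,-0.04,0.034,0,0],
    [0,-0.04,0.034,0,0],
  ],
  squeeze=30,
)

```text
clock: 1.1
position: [0.3948, 0.2672, 0.2311]
ee_rot: [-0.0, 0.748, 0.664, -0.0]
contact_force: [0.7, 0.9, -0.2]
width: -0.0003
```

Emit:
send_rows(
  increments=[
    [0,-0.04,0.034,0,0],
    [0,-0.04,0.034,0,0],
    [0,-0.04,0.034,0.01,0],
    [0,0,0,0,0],
    [0,0,0,0,0],
  ],
)

```text
clock: 1.72
position: [0.4807, 0.1376, 0.2209]
ee_rot: [-0.001, 0.748, 0.664, -0.0]
contact_force: [-0.3, 0.1, -0.3]
width: -0.0
```

Run:
```python
from mv import *
d=np.load("d.npy");yw=d[3]
w=world(d,1,[-21.6,-85,51.5])[0];ap=w-np.array([np.cos(yw),np.sin(yw),0])*.035; ap[2]=w[2]+.08
plan(ap,yw+np.pi/2)
R,p,s=tool();print(s["clock"],s["width"])
t=manip.get_image("top")[:,:,::-1].copy();sc=manip.get_image("scene")[:,:,::-1].copy()
cv2.imwrite("pics/t1.png",t);cv2.imwrite("pics/s1.png",sc)
a=proj("top",p)[0];b=proj("scene",p)[0];print(a,b)
o=[]
for im,q in((t,a),(sc,b)):
    x,y=int(q[0])-33,int(q[1])-40;c=cv2.resize(im[y:y+80,x:x+66],None,fx=6,fy=6,interpolation=cv2.INTER_CUBIC);cv2.drawMarker(c,(int((q[0]-x+.5)*6),int((q[1]-y+.5)*6)),(0,0,255),0,12);o.append(c)
cv2.imwrite("pics/g1.png",np.hstack(o))
```

```text
q [ 1.390e-01  1.700e-01  1.674e+00  1.000e-03  1.298e+00 -1.312e+00] p [0.4807 0.1376 0.2209] jaw 1.4511 zaxis [-1.6e-03  6.0e-04 -1.0e+00]
tool shift now [-0.0132  0.0144  0.0284] turn -0.0006
shift in axes after turn [-0.0132  0.0144  0.0284]
1.725 -3.73534523188572e-05
[288.06822029 275.92520789] [265.30965878 216.06435247]
```

View pics/g1.png

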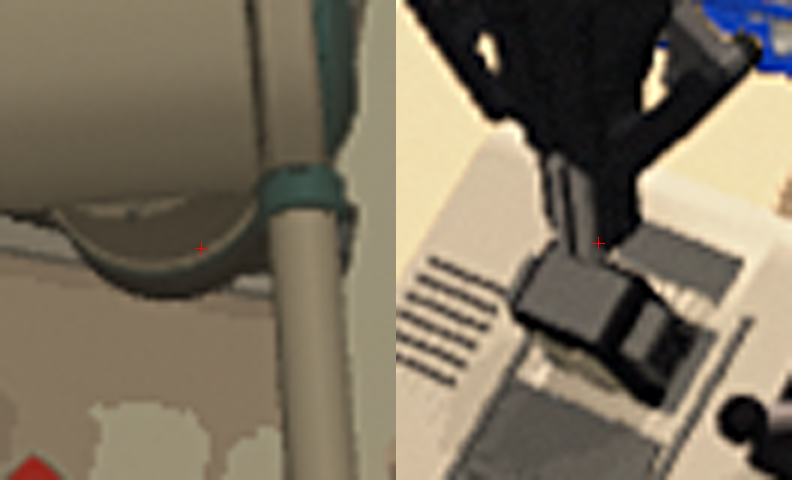

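```bash
cat > fit2.py <<'E'
import io,contextlib
with contextlib.redirect_stdout(io.StringIO()):
    from fit import *
def prep(T,o,k): return np.array([a for a,_ in T],float),np.array([un(o,k,b) for _,b in T])
dt=prep(T,(215,195),6.9);ds=prep(S,(205,185),5.2);ct=prep(B,(370,220),7.5);cs=prep(C,(370,270),7)
def f(v,full=False):
    D=v[:4];Ch=np.array([v[4],v[5],.02,v[6]]);os=v[7:9];ot=v[9:11]
    r=[proj("top",world(D,1,dt[0]))+ot-dt[1],proj("scene",world(D,1,ds[0]))+os-ds[1],proj("top",world(Ch,0,ct[0]))+ot-ct[1],proj("scene",world(Ch,0,cs[0]))+os-cs[1]]
    if full:
        for q in r: print(np.round(q,1).tolist())
    return np.concatenate([np.vstack(r).ravel(), ot/0.25, os/.6])
r=least_squares(f,np.r_[.58,.2,.08,-.12,.563,-.166,-.478,0,0,0,0],loss="soft_l1")
print(np.round(r.x,4)); f(r.x,True)
np.save("d.npy",r.x[:4]);np.save("c.npy",np.r_[r.x[4:6],.02,r.x[6]]);np.save("off.npy",r.x[7:])
E
python3 fit2.py
```

```text
[ 0.5813  0.1971  0.0847 -0.12    0.5645 -0.1657 -0.476   0.2858  1.7238
 -0.0748 -0.0502]
[[-0.4, -0.7], [0.1, -0.7], [-0.6, 0.1], [0.2, 0.4], [0.3, 0.2], [-0.2, 0.1], [0.2, 0.1], [0.1, -2.7], [1.0, -1.1], [0.4, 0.3], [-1.0, -0.2], [-0.2, 1.5], [-0.5, 1.2]]
[[-0.9, -0.5], [1.2, 0.5], [-0.5, -0.9], [0.2, -0.1], [-0.6, -0.5], [0.2, 1.2], [-0.2, -2.1], [3.1, -0.2], [1.1, 1.8], [-1.0, 2.2]]
[[-0.1, -0.1], [0.4, -0.0], [0.4, 1.2], [-0.5, 0.1], [0.6, -0.2], [0.7, 0.3], [0.5, -0.1], [-0.0, 0.2]]
[[-0.3, -0.7], [0.8, -0.1], [-0.3, 0.5], [-1.9, -0.2], [-0.2, -0.5], [0.5, 0.2], [0.2, -0.7], [-0.7, -0.6]]
```

```bash
cat >> mv.py <<'E'
d=np.load("d.npy");c=np.load("c.npy");cy=d[3]
def H(X,Y,Z): # horizontal dock frame mm
    return d[:3]+np.array([np.cos(cy)*X-np.sin(cy)*Y,np.sin(cy)*X+np.cos(cy)*Y,Z])/1000
def S(x,y,z): return world(d,1,[x,y,z])[0]
E
python3 - <<'E'
from mv import *
plan(H(-77,-85,24),cy+np.pi/2);plan(H(-26,-85,24),cy+np.pi/2)
E
```

```text
q [ 1.410e-01  1.690e-01  1.674e+00  1.000e-03  1.298e+00 -1.313e+00] p [0.4806 0.1384 0.2213] jaw 1.4532 zaxis [-5.e-04  5.e-04 -1.e+00]
tool shift now [-0.0148  0.016   0.1126] turn 0.0024
shift in axes after turn [-0.0147  0.0161  0.1126]
q [ 1.410e-01  1.690e-01  1.674e+00  1.000e-03  1.298e+00 -1.313e+00] p [0.4806 0.1384 0.2213] jaw 1.4532 zaxis [-5.e-04  5.e-04 -1.e+00]
tool shift now [-0.0149  0.067   0.1126] turn 0.0024
shift in axes after turn [-0.0147  0.0671  0.1126]
```

Emit:
send_rows(
  increments=[
    [0,-0.0148,0.008,0.03,0],
    [0,0,0.008,0.04,0],
    [0,0,0,0.0426,0],
    [0,0,0,0,0],
    [0,0,0,0,0],
  ],
)

```text
clock: 2.45
position: [0.4962, 0.1219, 0.1102]
ee_rot: [0.001, 0.747, 0.664, 0.001]
contact_force: [0.4, -1.3, 0.2]
width: -0.0003
```

```bash
cat > snap.py <<'E'
from mv import *
import sys
def snap(name,box,n="scene",k=6):
    im=manip.get_image(n)[:,:,::-1].copy();x,y,w,h=box;cv2.imwrite(name,cv2.resize(im[y:y+h,x:x+w],None,fx=k,fy=k,interpolation=cv2.INTER_CUBIC))
E
python3 - <<'E'
from snap import *
plan(H(-26,-85,24),cy+np.pi/2);snap("pics/s2.png",(205,170,135,100))
E
```

```text
q [ 0.104  0.281  1.827  0.     1.032 -1.349] p [0.4962 0.1219 0.1102] jaw 1.4534 zaxis [ 2.3e-03  4.0e-04 -1.0e+00]
tool shift now [-0.0002  0.0495  0.0016] turn 0.0026
shift in axes after turn [-0.0001  0.0495  0.0016]
```

View pics/s2.png

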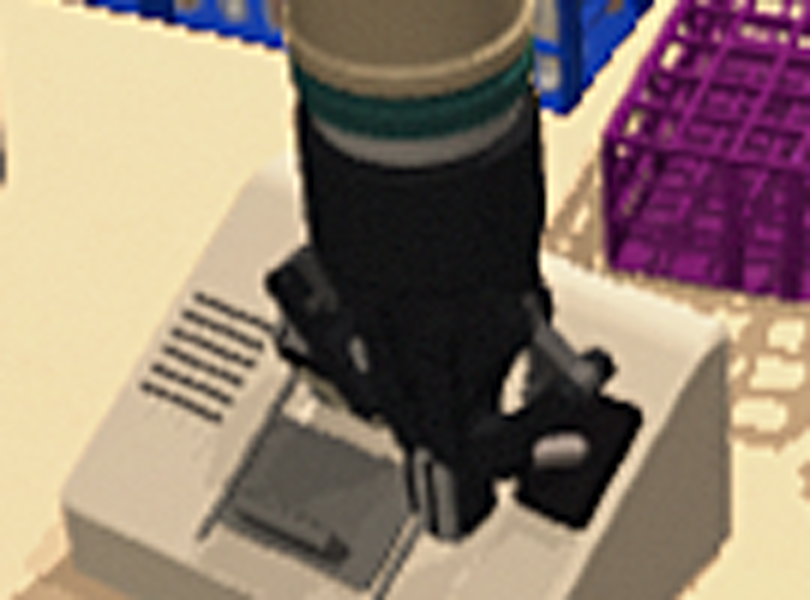

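Emit:
send_rows(
  increments=[
    [0,0,0.01,0,0],
    [0,0,0.008,0,0],
    [0,0,0.008,0,0],
    [0,0,0.008,0,0],
    [0,0,0.008,0,0],
    [0,0,0.008,0,0],
    [0,0,0,0,0],
  ],
)

```text
clock: 3.38
position: [0.5074, 0.1193, 0.1064]
ee_rot: [-0.028, 0.748, 0.663, -0.027]
contact_force: [-63.4, 7.2, 36.7]
width: -0.0
```

Run:
```python
from snap import *
plan(H(-26,-85,24),cy+np.pi/2);snap("pics/s3.png",(205,170,135,100))
```

```text
q [ 0.088  0.337  1.753  0.015  1.128 -1.369] p [0.5074 0.1193 0.1064] jaw 1.4506 zaxis [-0.0772  0.0065 -0.997 ]
tool shift now [ 0.0011  0.0378 -0.0052] turn -0.0002
shift in axes after turn [ 0.0011  0.0378 -0.0052]
```

View pics/s3.png

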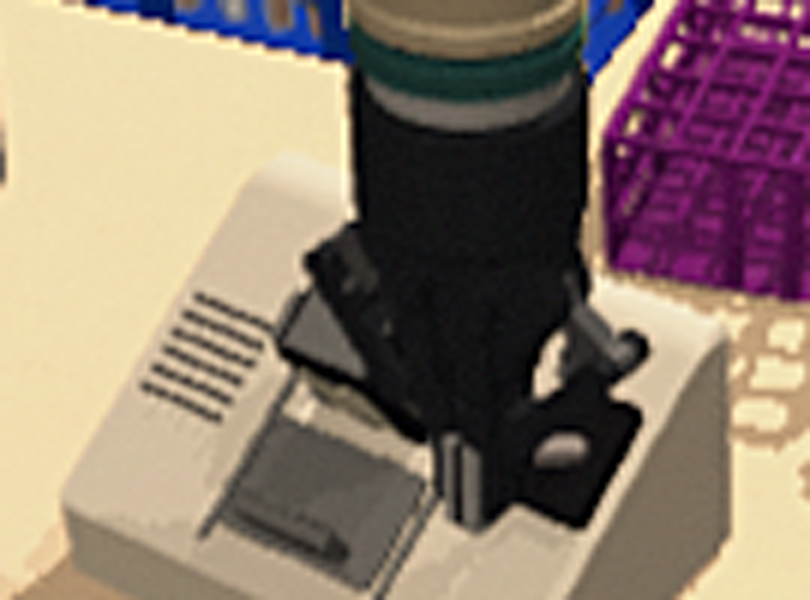

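The push jammed. The on-lever leans steeply towards the robot, so a horizontal push runs along it. I'll back off, pinch the ball between the jaws instead, and carry it along its arc.

Emit:
send_rows(
  increments=[
    [0,0,-0.02,0,0],
    [0,0,-0.02,0,0],
    [0,0,0,0,0],
  ],
)

```text
clock: 3.8
position: [0.5054, 0.1199, 0.1098]
ee_rot: [0.001, 0.748, 0.664, 0.001]
contact_force: [0.3, 0.5, -0.1]
width: -0.0002
```

Run:
```python
from snap import *
plan(H(-77,-85,24),cy+np.pi/2);print(tool()[2]["contact_force"])
```

```text
q [ 0.099  0.293  1.81   0.     1.038 -1.354] p [0.5054 0.1199 0.1098] jaw 1.4525 zaxis [ 2.e-03  2.e-04 -1.e+00]
tool shift now [ 0.0008 -0.0109  0.0011] turn 0.0017
shift in axes after turn [ 0.0007 -0.0109  0.0011]
[ 0.27599001  0.54191635 -0.09084175]
```

Emit:
send_rows(
  increments=[
    [0.45,0,-0.025,0,0],
    [0.45,0,0,0.004,0],
    [0.45,0,0,0,0],
    [0.45,0,0,0,0],
  ],
)

```text
clock: 4.3
position: [0.4822, 0.1225, 0.1048]
ee_rot: [0.0, 0.748, 0.664, 0.001]
contact_force: [-0.2, 0.2, 0.8]
width: 0.0383
```

Run:
```python
from snap import *
plan(H(-44.5,-85,22),cy+np.pi/2);print(tool()[2]["width"]);snap("pics/s4.png",(205,170,135,100))
b=S(-21.6,-85,51.5);print(b,(proj("scene",b)+np.load("off.npy")[:2]-[205,170]+.5)*6)
```

```text
q [ 0.109  0.269  1.861 -0.     1.01  -1.343] p [0.4822 0.1225 0.1048] jaw 1.4516 zaxis [ 1.4e-03  1.0e-04 -1.0e+00]
tool shift now [ 0.0009  0.045  -0.0019] turn 0.0008
shift in axes after turn [ 0.0009  0.045  -0.0019]
0.03829078546453076
[0.52699549 0.11805549 0.11849341] [[509.68236833 463.75294366]]
```

View pics/s4.png

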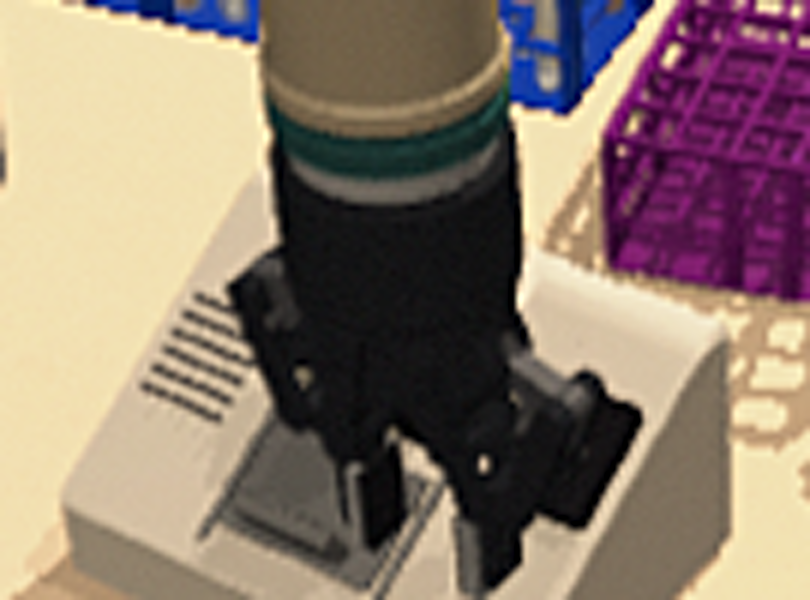

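Emit:
send_rows(
  increments=[
    [0.45,0.001,0.015,0,0],
    [0.45,0,0.015,0,0],
    [0.45,0,0.015,0,0],
    [0.45,0,0,0,0],
    [0.45,0,0,0,0],
  ],
)

```text
clock: 4.97
position: [0.5249, 0.1183, 0.1044]
ee_rot: [-0.0, 0.748, 0.664, -0.0]
contact_force: [-0.5, 0.0, -0.2]
width: 0.0383
```

Run:
```python
from snap import *
plan(H(-44.5,-85,22),cy+np.pi/2);snap("pics/s5.png",(205,170,135,100))
```

```text
q [ 0.092  0.325  1.775  0.     1.043 -1.36 ] p [0.5249 0.1183 0.1044] jaw 1.4518 zaxis [-1.3e-03  1.0e-04 -1.0e+00]
tool shift now [ 0.      0.0021 -0.0023] turn 0.001
shift in axes after turn [ 0.      0.0021 -0.0023]
```

View pics/s5.png

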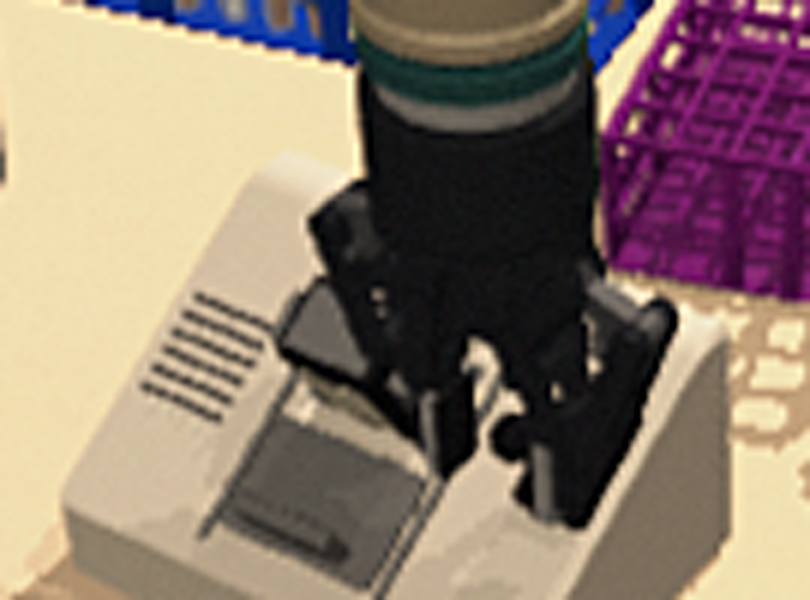

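Emit:
send_rows(
  increments=[
    [0.05,0,0.002,-0.002,0],
    [0.05,0,0,0,0],
    [0.05,0,0,0,0],
    [0.05,0,0,0,0],
  ],
  squeeze=30,
)

```text
clock: 5.52
position: [0.5265, 0.117, 0.107]
ee_rot: [0.0, 0.748, 0.664, -0.001]
contact_force: [-2.5, -5.2, 3.3]
width: 0.0152
```

Run:
```python
from snap import *
plan(H(-7,-85,43.6),cy+np.pi/2);snap("pics/s6.png",(205,170,135,100));print(tool()[2]["width"],tool()[2]["contact_force"])
# arc
for th in np.arange(-.5,.51,.1):
    x,z=45*np.sin(th),12+45*np.cos(th); print(round(.866*x-.5*z,1),round(.5*x+.866*z,1))
```

```text
q [ 0.091  0.324  1.769 -0.002  1.05  -1.36 ] p [0.5265 0.117  0.107 ] jaw 1.4526 zaxis [-0.0011 -0.0021 -1.    ]
tool shift now [ 0.001   0.0378 -0.0213] turn 0.0018
shift in axes after turn [ 0.0011  0.0378 -0.0213]
0.015954776261015678 [-2.14914542 -5.67014965  3.78010631]
-44.4 33.8
-41.9 37.5
-39.0 41.0
-35.8 44.1
-32.3 46.9
-28.5 49.4
-24.5 51.4
-20.3 53.1
-16.0 54.3
-11.5 55.0
-7.1 55.4
```

View pics/s6.png

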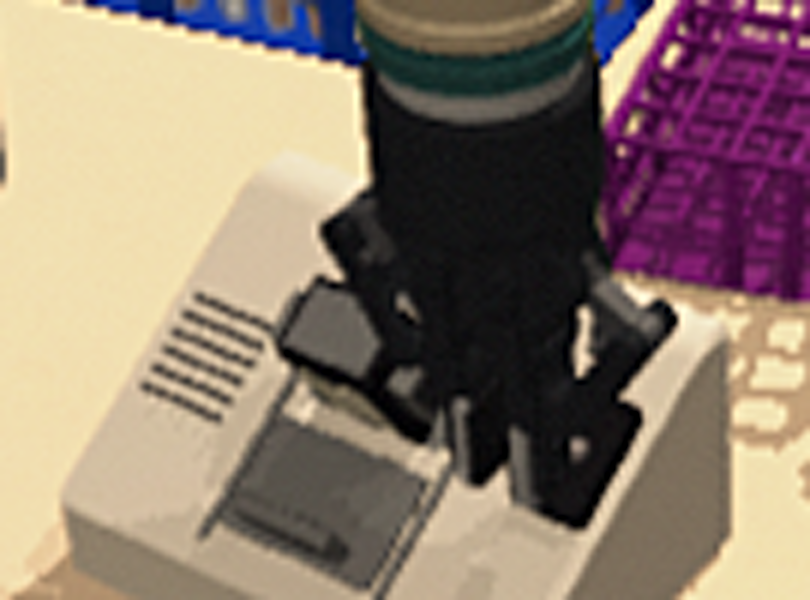

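Emit:
send_rows(
  increments=[
    [0.05,0,0.0025,-0.0037,0],
    [0.05,0,0.0029,-0.0035,0],
    [0.05,0,0.0032,-0.0031,0],
    [0.05,0,0.0035,-0.0028,0],
    [0.05,0,0,0,0],
  ],
)

```text
clock: 6.2
position: [0.5389, 0.1155, 0.1189]
ee_rot: [0.0, 0.748, 0.664, -0.001]
contact_force: [0.6, -5.9, -4.8]
width: 0.0152
```

Emit:
send_rows(
  increments=[
    [0.05,0,0.0038,-0.0025,0],
    [0.05,0,0.004,-0.002,0],
    [0.05,0,0.0042,-0.0017,0],
    [0.05,0,0.0043,-0.0012,0],
    [0.05,0,0.0045,-0.0007,0],
    [0.05,0,0.0045,-0.0004,0],
    [0.05,0,0.002,0,0],
    [0.05,0,0,0,0],
  ],
)

```text
clock: 7.2
position: [0.5647, 0.1123, 0.1275]
ee_rot: [-0.001, 0.748, 0.664, -0.002]
contact_force: [-2.0, -5.2, -2.3]
width: 0.0153
```

Run:
```python
from snap import *
plan(H(-7,-85,43.6),cy+np.pi/2);snap("pics/s7.png",(205,170,135,100));print(tool()[2]["width"],tool()[2]["contact_force"])
```

```text
q [ 0.077  0.355  1.659 -0.002  1.132 -1.375] p [0.5647 0.1123 0.1275] jaw 1.452 zaxis [-0.0043 -0.002  -1.    ]
tool shift now [ 0.0012 -0.0007 -0.0008] turn 0.0012
shift in axes after turn [ 0.0012 -0.0007 -0.0008]
0.015354694289662737 [-2.42507943 -5.57468741 -3.5198194 ]
```

View pics/s7.png

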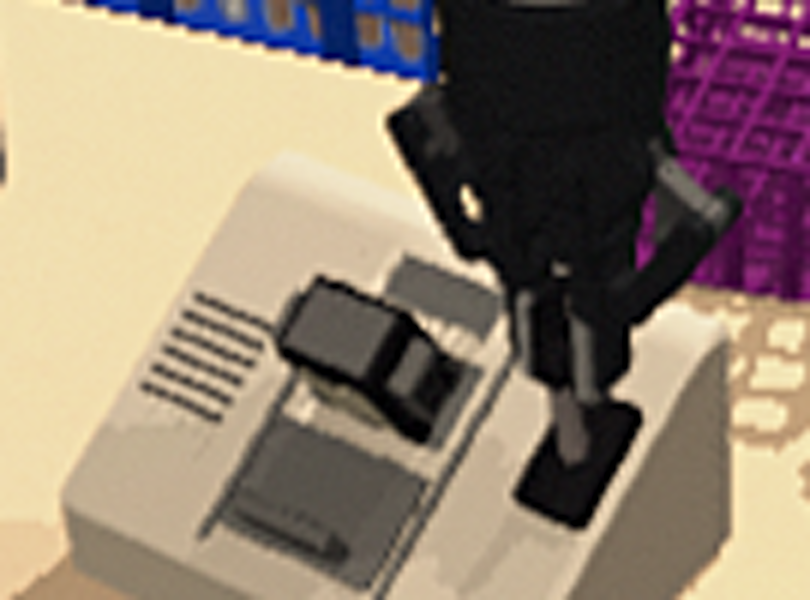

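Emit:
send_rows(
  increments=[
    [0.4,0,0,0,0],
    [0.4,0,0,0,0],
    [0.4,0,0,-0.05,0],
    [0.4,0,0,-0.05,0],
    [1,0,0,0,0],
    [1,0,0,0,0],
  ],
)

```text
clock: 8.0
position: [0.5663, 0.1139, 0.2284]
ee_rot: [-0.0, 0.748, 0.664, 0.0]
contact_force: [-0.0, -0.4, -0.4]
width: 0.0693
```

```bash
python3 - <<'E'
from snap import *
d=np.load("d.npy");d[:2]+=-.0012*np.array([-np.sin(d[3]),np.cos(d[3])]);np.save("d.npy",d)
E
python3 - <<'E'
from snap import *
print(d);plan(H(-14.5,0,60),cy+np.pi/2);plan(H(-14.5,0,3),cy+np.pi/2);snap("pics/s8.png",(205,170,135,100));print(tool()[2]["width"],tool()[2]["contact_force"])
E
```

```text
[ 0.58116286  0.19593158  0.0846931  -0.1199877 ]
q [ 7.800e-02  2.810e-01  1.505e+00  1.000e-03  1.355e+00 -1.375e+00] p [0.5663 0.1139 0.2284] jaw 1.4522 zaxis [ 5.e-04  8.e-04 -1.e+00]
tool shift now [ 0.0832 -0.0095  0.0837] turn 0.0014
shift in axes after turn [ 0.0832 -0.0096  0.0837]
q [ 7.800e-02  2.810e-01  1.505e+00  1.000e-03  1.355e+00 -1.375e+00] p [0.5663 0.1139 0.2284] jaw 1.4522 zaxis [ 5.e-04  8.e-04 -1.e+00]
tool shift now [ 0.0831 -0.0095  0.1407] turn 0.0014
shift in axes after turn [ 0.0831 -0.0096  0.1407]
0.07627386617030106 [-0.08237539 -0.36551617 -0.6567275 ]
```

View pics/s8.png

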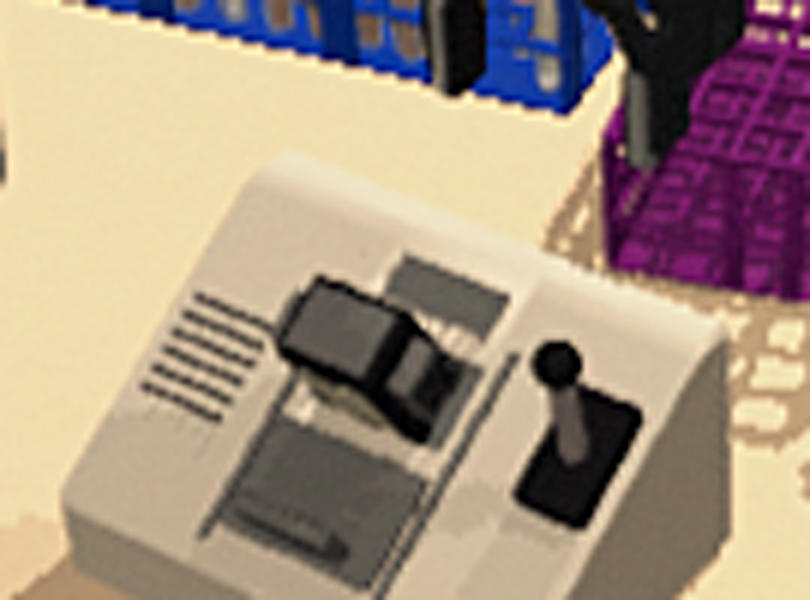

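The lever now stands up the slope (off), ball at crop (557,362). I'll check the prediction and move on to the pack.

Run:
```python
from snap import *
for th in(.5,.4,.3):print((proj("scene",S(45*np.sin(th),-85,12+45*np.cos(th)))+np.load("off.npy")[:2]-[205,170]+.5)*6)
```

```text
[[571.54780938 358.47877731]]
[[564.23693776 366.14355008]]
[[557.03944479 374.75181234]]
```

Emit:
send_rows(
  increments=[
    [1,0.042,-0.0048,0,0],
    [1,0.0412,-0.0048,0.03,0],
    [1,0,0,0.045,0],
    [1,0,0,0,0],
    [1,0,0,0,0],
  ],
)

```text
clock: 8.68
position: [0.5672, 0.1971, 0.1537]
ee_rot: [0.0, 0.748, 0.664, 0.0]
contact_force: [0.3, -0.0, 0.5]
width: 0.0854
```

Run:
```python
from snap import *
plan(H(-14.5,0,3),cy+np.pi/2);snap("pics/s9.png",(205,160,135,100));print(tool()[2]["width"],tool()[2]["contact_force"])
```

```text
q [ 0.218  0.365  1.571  0.     1.205 -1.233] p [0.5672 0.1971 0.1537] jaw 1.4516 zaxis [ 2.e-04  1.e-04 -1.e+00]
tool shift now [ 0.0005 -0.0005  0.066 ] turn 0.0008
shift in axes after turn [ 0.0005 -0.0005  0.066 ]
0.08555855617369894 [1.15243651 0.43220711 0.51496284]
```

View pics/s9.png

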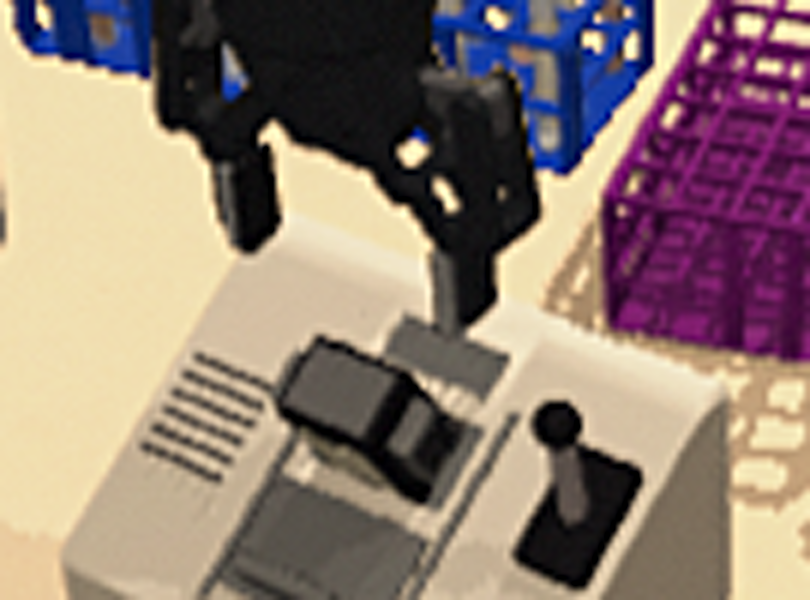

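Run:
```python
from snap import *
q=lambda p:((proj("scene",p)+np.load("off.npy")[:2]-[205,170]+.5)*6)[0]
for th in(.5,.4,.3):
  print(th,q(S(45*np.sin(th),-85,12+45*np.cos(th)))-q(S(0,-85,12)))
for P in((25,-70,12),(25,-100,12),(-25,-100,12),(-25,-70,12),(0,-85,12),(-21.6,-85,51.5)): print(P,q(S(*P)))
```

```text
0.5 [ -6.94391836 -95.57337773]
0.4 [-14.25478998 -87.90860497]
0.3 [-21.45228295 -79.30034271]
(25, -70, 12) [576.99899801 380.3877826 ]
(25, -100, 12) [645.84897154 408.70125921]
(-25, -100, 12) [580.01616978 529.28149141]
(-25, -70, 12) [511.23816719 499.33324208]
(0, -85, 12) [578.49172774 454.05215504]
(-21.6, -85, 51.5) [512.50720721 464.96662589]
```

Run:
```python
from snap import *
snap("pics/s10.png",(280,215,50,55),k=11)
```

```text
(no output)
```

View pics/s10.png

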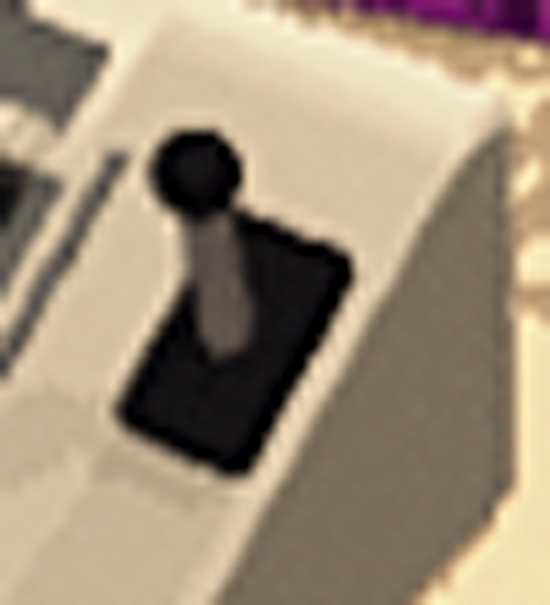

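Emit:
send_rows(
  increments=[
    [1,0.0005,0,0.02,0],
    [1,0,0,0.02,0],
    [1,0,0,0.013,0],
    [1,0,0,0.013,0],
    [1,0,0,0,0],
  ],
)

```text
clock: 9.4
position: [0.5665, 0.1975, 0.0867]
ee_rot: [-0.0, 0.748, 0.664, -0.001]
contact_force: [0.2, 0.2, 0.4]
width: 0.0854
```

Run:
```python
from snap import *
plan(H(-14.5,0,3),cy+np.pi/2);snap("pics/s11.png",(205,160,135,100));print(tool()[2]["width"],tool()[2]["contact_force"])
```

```text
q [ 0.219  0.424  1.66   0.     1.059 -1.232] p [0.5665 0.1975 0.0867] jaw 1.4518 zaxis [-1.2e-03 -2.0e-04 -1.0e+00]
tool shift now [ 0.0002  0.0003 -0.001 ] turn 0.001
shift in axes after turn [ 0.0002  0.0003 -0.001 ]
0.08567981370552173 [ 0.14527039 -0.49316233 -0.56830679]
```

View pics/s11.png

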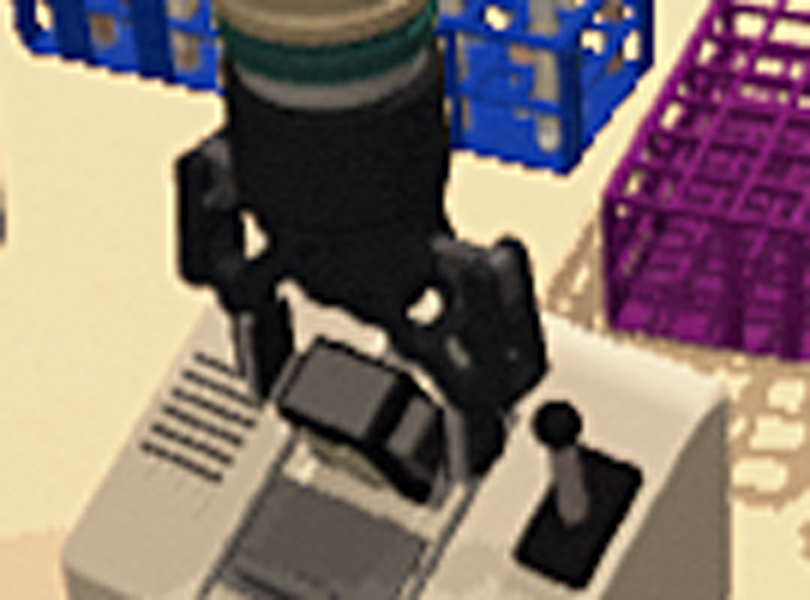

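Emit:
send_rows(
  increments=[
    [0.55,0,0,0,0],
    [0.5,0,0,0,0],
    [0.5,0,0,0,0],
    [0.5,0,0,0,0],
    [0.5,0,0,0,0],
  ],
  squeeze=40,
)

```text
clock: 10.07
position: [0.5676, 0.1976, 0.089]
ee_rot: [0.001, 0.748, 0.664, 0.001]
contact_force: [-1.6, -1.2, 5.9]
width: 0.049
```

Run:
```python
from snap import *
plan(H(-14.5,0,3),cy+np.pi/2);snap("pics/s12.png",(205,160,135,100));print(tool()[2]["width"],tool()[2]["contact_force"])
```

```text
q [ 2.200e-01  4.220e-01  1.658e+00 -1.000e-03  1.060e+00 -1.232e+00] p [0.5676 0.1976 0.089 ] jaw 1.4521 zaxis [ 2.4e-03  1.0e-04 -1.0e+00]
tool shift now [-0.     -0.0008  0.0013] turn 0.0013
shift in axes after turn [-0.     -0.0008  0.0013]
0.04904960923568557 [-0.61467518 -1.03705532  5.86177441]
```

View pics/s12.png

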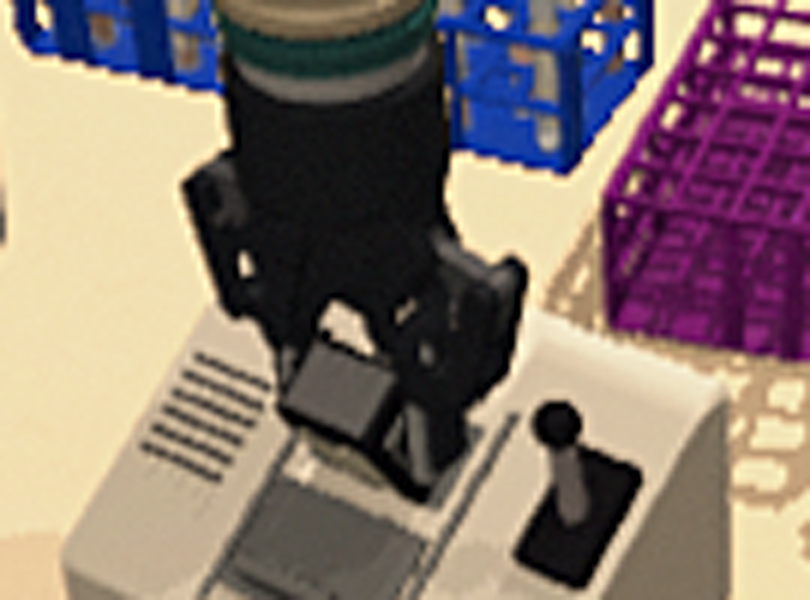

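Emit:
send_rows(
  increments=[
    [0.45,0,-0.002,-0.0035,0],
    [0.45,0,-0.004,-0.0069,0],
    [0.45,0,-0.004,-0.0069,0],
    [0.45,0,-0.004,-0.0069,0],
    [0.45,0,0,0,0],
  ],
)

```text
clock: 10.75
position: [0.5533, 0.1996, 0.1129]
ee_rot: [0.001, 0.748, 0.664, 0.001]
contact_force: [3.5, 0.1, 2.7]
width: 0.0489
```

Run:
```python
from snap import *
R,p,s=tool();print(s["width"],s["contact_force"],p);snap("pics/s13.png",(205,150,135,100))
```

```text
0.048877093166304654 [3.51752195 0.07105563 2.71801745] [0.55332249 0.19961899 0.11285543]
```

View pics/s13.png

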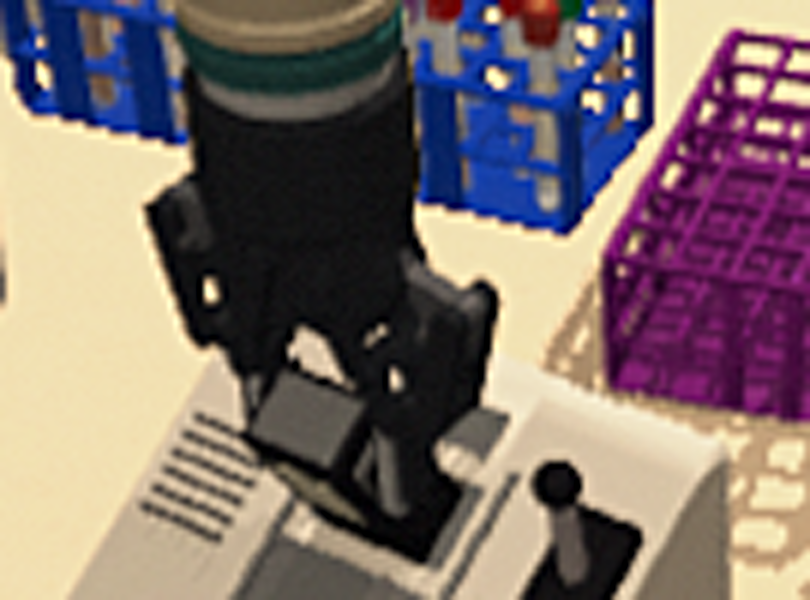

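The pack is drawing out with low force. Continuing.

Emit:
send_rows(
  increments=[
    [0.45,0,-0.004,-0.0069,0],
    [0.45,0,-0.004,-0.0069,0],
    [0.45,0,-0.004,-0.0069,0],
    [0.45,0,-0.004,-0.0069,0],
    [0.45,0,-0.004,-0.0069,0],
    [0.45,0,0,-0.01,0],
    [0.45,0,0,-0.01,0],
    [0.45,0,0,0,0],
  ],
)

```text
clock: 11.8
position: [0.534, 0.2019, 0.1673]
ee_rot: [0.001, 0.748, 0.664, 0.001]
contact_force: [0.9, -0.0, -1.4]
width: 0.0491
```

Run:
```python
from snap import *
R,p,s=tool();print(s["width"],s["contact_force"],p);snap("pics/s14.png",(185,130,155,115),k=5)
```

```text
0.049060723714167045 [ 0.90470857 -0.02230694 -1.4126142 ] [0.53395433 0.20190523 0.16727419]
```

View pics/s14.png

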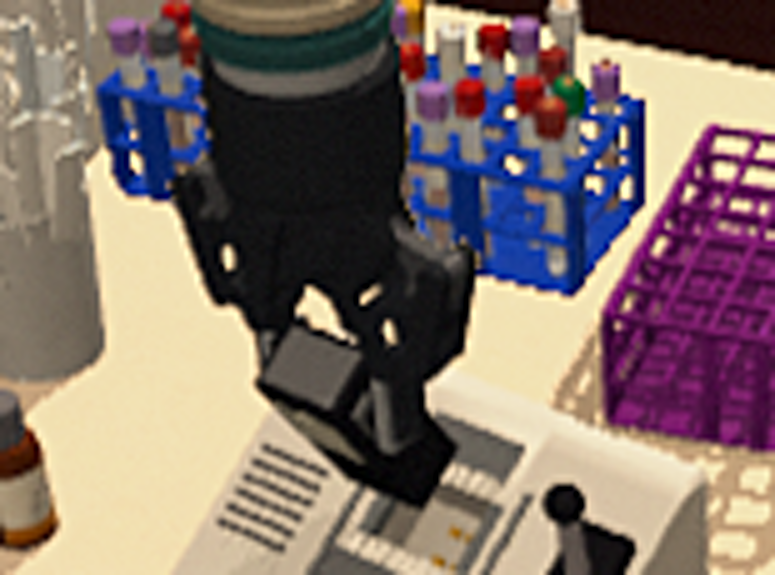

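The pack is out and still tilted 30°, because the tool only points down. To set it upright in the grip, I'll press its lower edge against the dock's vertical front face, away from the red look-alike.

Run:
```python
from snap import *
t=[H(-150,10,82),H(-150,-60,60),(H(-150,-60,0)*[1,1,0]+[0,0,.058])]
for q in t: plan(q,cy+np.pi/2);print(q)
for uv in((268,313),(272,320),(236,340)): print("red",back("top",uv,.02))
print("timer corner",back("top",(328,300),.018),back("top",(321,306),.018))
print("dock front", H(-82.3,-60,0))
```

```text
q [ 0.24   0.311  1.62   0.     1.209 -1.212] p [0.5335 0.2018 0.1666] jaw 1.4519 zaxis [ 1.1e-03  3.0e-04 -1.0e+00]
tool shift now [ 0.01   -0.1019 -0.0002] turn 0.0011
shift in axes after turn [ 0.0099 -0.1019 -0.0002]
[0.43343834 0.22381468 0.1666931 ]
q [ 0.24   0.311  1.62   0.     1.209 -1.212] p [0.5335 0.2018 0.1666] jaw 1.4519 zaxis [ 1.1e-03  3.0e-04 -1.0e+00]
tool shift now [-0.06   -0.102   0.0217] turn 0.0011
shift in axes after turn [-0.0601 -0.102   0.0217]
[0.42505934 0.15431797 0.1446931 ]
q [ 0.24   0.311  1.62   0.     1.209 -1.212] p [0.5335 0.2018 0.1666] jaw 1.4519 zaxis [ 1.1e-03  3.0e-04 -1.0e+00]
tool shift now [-0.06   -0.1021  0.1084] turn 0.0011
shift in axes after turn [-0.0601 -0.1021  0.1084]
[0.42505934 0.15431797 0.058     ]
red [0.40926058 0.19719044 0.02      ]
red [0.39201974 0.18565022 0.02      ]
red [0.33672268 0.27356962 0.02      ]
timer corner [0.45101741 0.04502744 0.018     ] [0.43462454 0.06224051 0.018     ]
dock front [0.49227259 0.14621428 0.0846931 ]
```

Emit:
send_rows(
  increments=[
    [0.45,0,-0.03,0,0],
    [0.45,0,-0.036,0,0],
    [0.45,-0.02,-0.036,0,0],
    [0.45,-0.024,0,0.01,0],
    [0.45,-0.024,0,0.02,0],
    [0.45,0,0,0.02,0],
    [0.45,0,0,0,0],
  ],
  squeeze=30,
)

```text
clock: 12.72
position: [0.4223, 0.1458, 0.1147]
ee_rot: [-0.001, 0.748, 0.664, -0.002]
contact_force: [0.1, 0.1, -1.9]
width: 0.0485
```

Run:
```python
from snap import *
R,p,s=tool();print(s["width"],s["contact_force"]);plan((H(-150,-68,0)*[1,1,0]+[0,0,.058]),cy+np.pi/2);snap("pics/s15.png",(185,170,155,130),k=5)
```

```text
0.048463645941088186 [ 0.1145881   0.05836902 -1.86818822]
q [ 0.176  0.19   1.944  0.     1.011 -1.275] p [0.4223 0.1458 0.1147] jaw 1.4513 zaxis [-3.9e-03 -5.0e-04 -1.0e+00]
tool shift now [0.0009 0.002  0.0567] turn 0.0005
shift in axes after turn [0.0009 0.002  0.0567]
```

View pics/s15.png

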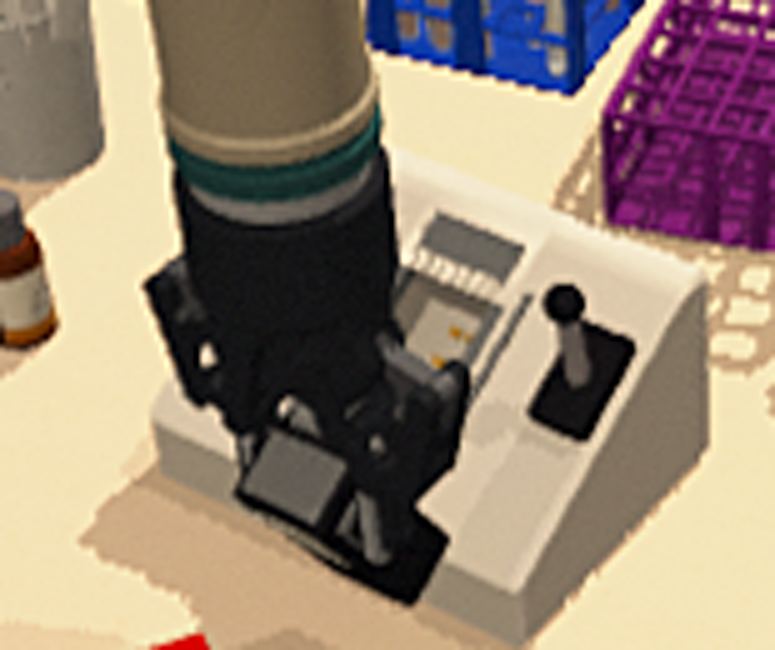

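Emit:
send_rows(
  increments=[
    [0.45,0,0.001,0.02,0],
    [0.45,0,0,0.02,0],
    [0.45,0,0,0.015,0],
    [0.45,0,0,0.001,0],
    [0.45,0,0.006,0,0],
    [0.45,0,0.006,0,0],
    [0.45,0,0,0,0],
  ],
)

```text
clock: 13.65
position: [0.4382, 0.1449, 0.0607]
ee_rot: [0.001, 0.748, 0.664, 0.001]
contact_force: [0.0, -0.2, -1.7]
width: 0.0491
```

Emit:
send_rows(
  increments=[
    [0.45,0,0.005,0,0],
    [0.45,0,0.005,0,0],
    [0.45,0,0.004,0,0],
    [0.45,0,0,0,0],
  ],
  squeeze=22,
)

```text
clock: 14.15
position: [0.4441, 0.1432, 0.0587]
ee_rot: [-0.005, 0.748, 0.664, -0.005]
contact_force: [-9.4, 2.6, 2.1]
width: 0.049
```

Run:
```python
from snap import *
R,p,s=tool();print(s["width"],s["contact_force"]);plan((H(-98,-68,0)*[1,1,0]+[0,0,.058]),cy+np.pi/2);snap("pics/s16.png",(185,170,155,130),k=5)
```

```text
0.04897976249482333 [-9.37814532  2.5569706   2.13208212]
q [ 0.161  0.293  1.974  0.003  0.888 -1.292] p [0.4441 0.1432 0.0587] jaw 1.4511 zaxis [-1.380e-02  2.000e-04 -9.999e-01]
tool shift now [0.0007 0.0318 0.0003] turn 0.0003
shift in axes after turn [0.0008 0.0318 0.0003]
```

View pics/s16.png

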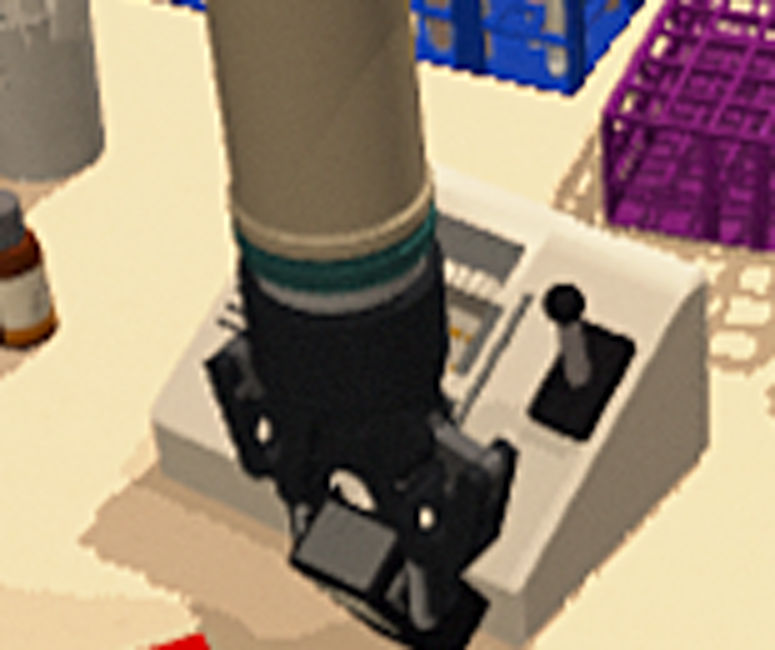

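Emit:
send_rows(
  increments=[
    [0.45,0,0.005,0,0],
    [0.45,0,0.005,0,0],
    [0.45,0,0,0,0],
  ],
  squeeze=20,
)

```text
clock: 14.58
position: [0.4539, 0.1416, 0.0587]
ee_rot: [-0.004, 0.748, 0.664, -0.005]
contact_force: [-8.6, 1.3, 2.4]
width: 0.0487
```

Emit:
send_rows(
  increments=[
    [0.45,0,0.006,0,0],
    [0.45,0,0.006,0,0],
    [0.45,0,0.004,0,0],
    [0.45,0,0,0,0],
  ],
)

```text
clock: 15.08
position: [0.4719, 0.1398, 0.059]
ee_rot: [-0.003, 0.748, 0.664, -0.004]
contact_force: [-6.7, 0.6, 0.7]
width: 0.0492
```

Run:
```python
from snap import *
R,p,s=tool();print(s["width"],s["contact_force"]);plan((H(-98,-68,0)*[1,1,0]+[0,0,.058]),cy+np.pi/2);snap("pics/s17.png",(185,170,155,130),k=5)
```

```text
0.04920198590649148 [-6.69937575  0.61462303  0.71190627]
q [ 1.460e-01  3.230e-01  1.923e+00  1.000e-03  9.050e-01 -1.307e+00] p [0.4719 0.1398 0.059 ] jaw 1.4515 zaxis [-9.9e-03 -5.0e-04 -1.0e+00]
tool shift now [0.0008 0.0038 0.001 ] turn 0.0007
shift in axes after turn [0.0008 0.0038 0.001 ]
```

View pics/s17.png

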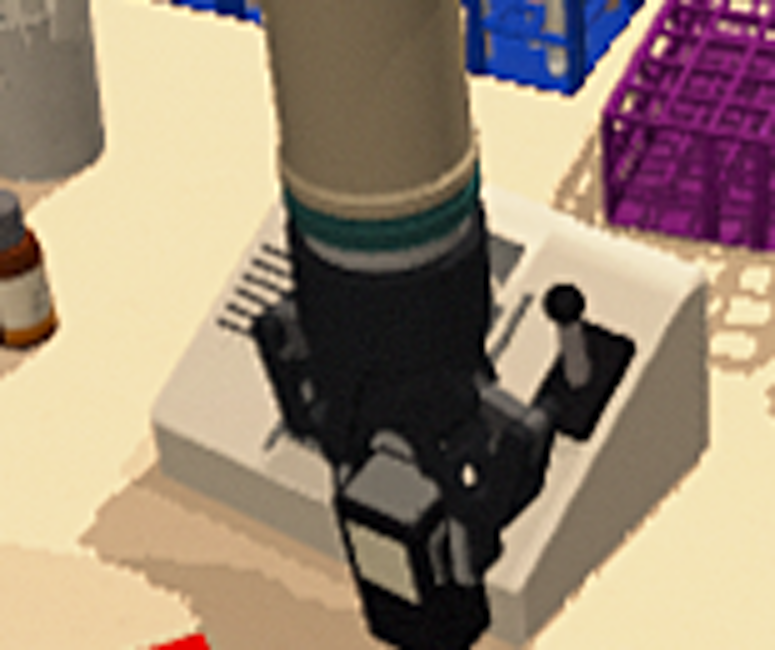

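Emit:
send_rows(
  increments=[
    [0.45,0,0.003,0,0],
    [0.45,0,0.003,0,0],
    [0.45,0,0,0,0],
  ],
)

```text
clock: 15.5
position: [0.4781, 0.1391, 0.0591]
ee_rot: [-0.003, 0.748, 0.664, -0.004]
contact_force: [-6.2, 1.2, 1.6]
width: 0.0493
```

Emit:
send_rows(
  increments=[
    [0.45,0,0.003,0,0],
    [0.45,0,0,0,0],
    [0.45,0,0,0,0],
  ],
)

```text
clock: 15.88
position: [0.481, 0.1388, 0.0591]
ee_rot: [-0.003, 0.748, 0.664, -0.004]
contact_force: [-5.5, 1.2, 1.4]
width: 0.0487
```

Run:
```python
from snap import *
R,p,s=tool();print(s["width"],s["contact_force"],p);snap("pics/s18.png",(235,220,100,90),k=8)
```

```text
0.04872130160768946 [-5.48549059  1.18124774  1.36641642] [0.48096677 0.13878662 0.0590909 ]
```

View pics/s18.png

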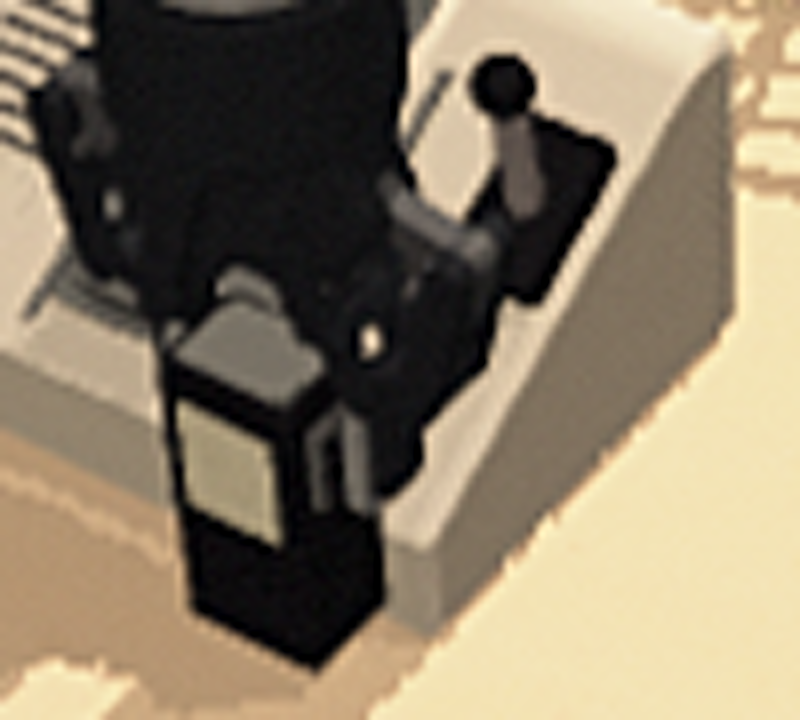

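Run:
```python
from snap import *
# model: pack in dock-yaw frame with tilt a about y, pivot grip; print edges near-left and near-right
R,p,s=tool()
off=np.load("off.npy")[:2]
g=p+np.array([0,0,.0208]); ex=np.array([np.cos(cy),np.sin(cy),0]);ey=np.array([-np.sin(cy),np.cos(cy),0]);ez=np.array([0,0,1.])
for a in(0,3,6,10,-3):
    a=np.radians(a); u=-np.sin(a)*ex+np.cos(a)*ez; v=np.cos(a)*ex+np.sin(a)*ez
    C=lambda X,Y,Z:((proj("scene",g+(v*X+ey*Y+u*Z)/1000)[0]+off-[235,220]+.5)*8).round().astype(int).tolist()
    print(round(np.degrees(a)),"topNL",C(-17,22,23),"topNR",C(-17,-22,23),"botNL",C(-17,22,-72),"botNR",C(-17,-22,-72),"topFR",C(17,-22,23),"botFR",C(17,-22,-72))
```

```text
0 topNL [176, 356] topNR [314, 420] botNL [211, 611] botNR [341, 676] topFR [394, 341] botFR [416, 597]
3 topNL [174, 361] topNR [312, 425] botNL [220, 605] botNR [350, 669] topFR [391, 342] botFR [424, 586]
6 topNL [171, 367] topNR [309, 431] botNL [229, 598] botNR [359, 661] topFR [388, 342] botFR [432, 575]
10 topNL [168, 374] topNR [306, 438] botNL [240, 587] botNR [370, 650] topFR [384, 344] botFR [441, 559]
-3 topNL [179, 351] topNR [317, 414] botNL [202, 618] botNR [333, 682] topFR [397, 341] botFR [408, 608]
```

Emit:
send_rows(
  increments=[
    [0.45,0,-0.015,0,0],
    [0.45,0,-0.01,-0.01,0],
    [0.45,0,0,-0.05,0],
    [0.45,0,0,-0.05,0],
    [0.45,0,0,0,0.12],
    [0.45,0,0,0,0.12],
    [0.45,0,0,0,0.117],
    [0.45,0,0,0,0],
  ],
  squeeze=40,
)

```text
clock: 16.92
position: [0.4605, 0.142, 0.1709]
ee_rot: [0.0, 0.853, 0.521, 0.001]
contact_force: [-0.3, 0.4, -2.1]
width: 0.0486
```

Run:
```python
from snap import *
R,p,s=tool();print(s["width"],s["contact_force"],p,c);plan([c[0],c[1],.131],c[3]+np.pi/2);snap("pics/s19.png",(200,130,120,120),k=5)
```

```text
0.048591075290900815 [-0.32170516  0.41100129 -2.0974516 ] [0.46054275 0.14200468 0.17088462] [ 0.56445704 -0.16568102  0.02       -0.47602412]
q [ 0.155  0.18   1.795 -0.     1.165 -0.942] p [0.4605 0.142  0.1709] jaw 1.0966 zaxis [ 2.1e-03  3.0e-04 -1.0e+00]
tool shift now [-0.2263  0.2329  0.04  ] turn 0.0018
shift in axes after turn [-0.2259  0.2333  0.04  ]
```

View pics/s19.png

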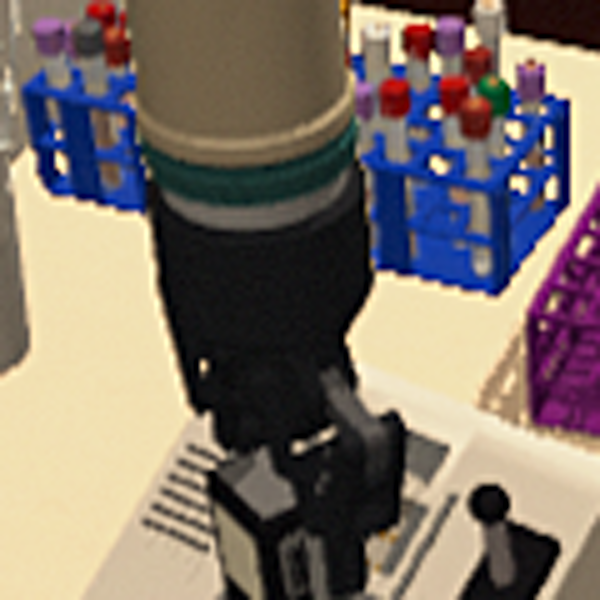

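Emit:
send_rows(
  increments=[
    [0.45,-0.0283,0.02,0,0],
    [0.45,-0.0283,0.025,0,0],
    [0.45,-0.0283,0.031,0,0],
    [0.45,-0.0283,0.031,0,0],
    [0.45,-0.0283,0.031,0,0],
    [0.45,-0.0283,0.031,0,0],
    [0.45,-0.0283,0.031,0,0],
    [0.45,-0.0283,0.031,0,0],
  ],
)

```text
clock: 17.98
position: [0.5626, -0.1665, 0.1702]
ee_rot: [0.0, 0.853, 0.521, 0.0]
contact_force: [0.8, -0.4, -1.9]
width: 0.0488
```

Emit:
send_rows(
  increments=[
    [0.45,0,0,0.02,0],
    [0.45,0,0,0.02,0],
    [0.45,0,0,0,0],
  ],
)

```text
clock: 18.35
position: [0.5609, -0.1648, 0.1286]
ee_rot: [-0.002, 0.854, 0.521, -0.001]
contact_force: [-0.0, 0.5, -1.5]
width: 0.0487
```

Run:
```python
from snap import *
R,p,s=tool();print(s["width"],s["contact_force"],p);plan([c[0],c[1],.131],c[3]+np.pi/2);snap("pics/s20.png",(365,245,100,100),k=6);snap("pics/t20.png",(360,200,110,100),"top",k=6)
off=np.load("off.npy")[:2];y=c[3]
g=p+np.array([0,0,.0208]); ex=np.array([np.cos(y),np.sin(y),0]);ey=np.array([-np.sin(y),np.cos(y),0]);ez=np.array([0,0,1.])
for a in(0,-3,3):
    a=np.radians(a); u=-np.sin(a)*ex+np.cos(a)*ez; v=np.cos(a)*ex+np.sin(a)*ez
    C=lambda X,Y,Z:((proj("scene",g+(v*X+ey*Y+u*Z)/1000)[0]+off-[365,245]+.5)*6).round().astype(int).tolist()
    print(round(np.degrees(a)),"topNL",C(-17,22,23),"topNR",C(-17,-22,23),"botNL",C(-17,22,-72),"botNR",C(-17,-22,-72),"topFR",C(17,-22,23),"botFR",C(17,-22,-72))
```

```text
0.04868391508377875 [-0.00935159  0.50203954 -1.51609281] [ 0.5608674  -0.16476095  0.12855255]
q [-0.405  0.366  1.639  0.     1.141 -1.501] p [ 0.5609 -0.1648  0.1286] jaw 1.0961 zaxis [-0.0034  0.0015 -1.    ]
tool shift now [ 0.0008  0.0036 -0.0025] turn 0.0013
shift in axes after turn [ 0.0008  0.0036 -0.0025]
0 topNL [302, 58] topNR [405, 135] botNL [271, 270] botNR [366, 347] topFR [482, 89] botFR [439, 301]
-3 topNL [305, 54] topNR [408, 131] botNL [263, 272] botNR [358, 350] topFR [484, 89] botFR [431, 308]
3 topNL [299, 62] topNR [401, 139] botNL [279, 266] botNR [374, 344] topFR [480, 88] botFR [447, 294]
```

View pics/s20.png

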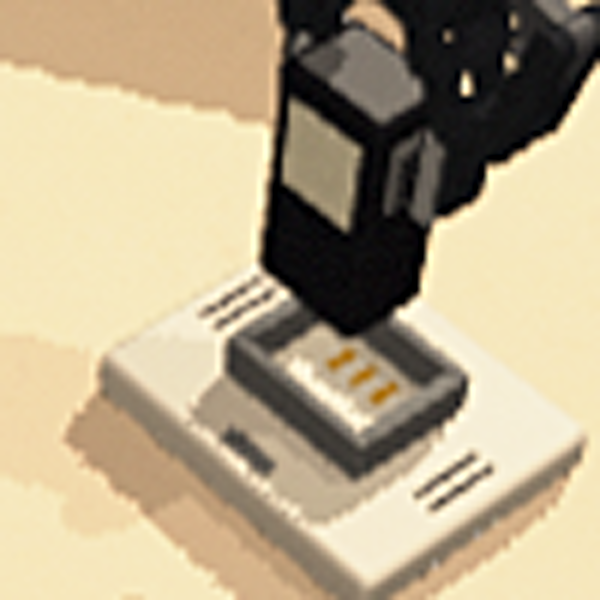

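View pics/t20.png

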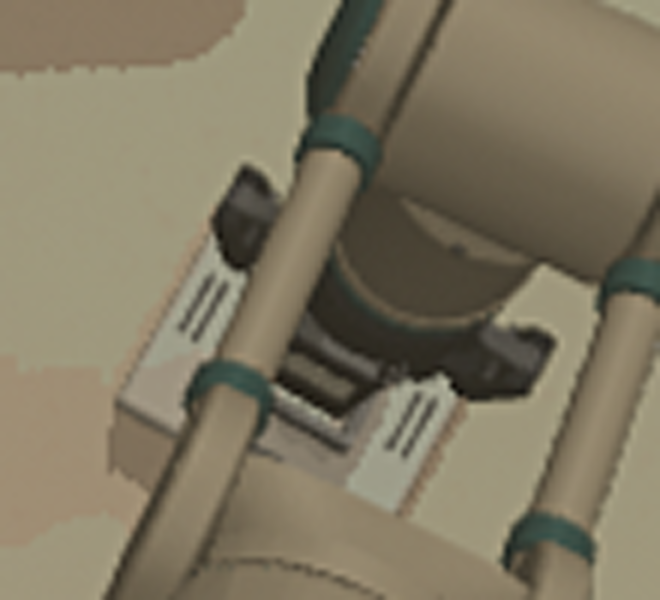

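Run:
```python
import io,contextlib
with contextlib.redirect_stdout(io.StringIO()):
    from fit import *
from mv import tool
off=np.array([-1.9,.8])
Ls=np.array([a for a,_ in C],float);us=np.array([un((370,270),7,b) for _,b in C])
Lt=np.array([a for a,_ in B],float);ut=np.array([un((370,220),7.5,b) for _,b in B])
r=least_squares(lambda p:(proj("scene",world([p[0],p[1],.02,p[2]],0,Ls))+off-us).ravel(),[.56,-.16,-.47]);print("scene",r.x,np.abs(r.fun).max())
r=least_squares(lambda p:(proj("top",world([p[0],p[1],.02,p[2]],0,Lt))-ut).ravel(),[.56,-.16,-.47]);print("top",r.x,np.abs(r.fun).max())
R,p,s=tool()
for h in(.05,.09,.12): print(h,((proj("top",p+[0,0,h])[0]-[360,200]+.5)*6).round())
```

```text
scene [ 0.5635934  -0.17108132 -0.47926019] 1.7907418465397313
top [ 0.56503029 -0.16485195 -0.47457678] 1.0395513571054948
0.05 [367. 306.]
0.09 [384. 287.]
0.12 [398. 272.]
```

Emit:
send_rows(
  increments=[
    [0.45,0,0.0036,0.015,0],
    [0.45,0,0,0.015,0],
    [0.45,0,0,0,0],
  ],
)

```text
clock: 18.82
position: [0.564, -0.1661, 0.0981]
ee_rot: [-0.002, 0.854, 0.521, -0.001]
contact_force: [-0.1, 0.0, -1.7]
width: 0.0487
```

Run:
```python
from snap import *
R,p,s=tool();print(s["width"],s["contact_force"],p);plan([c[0],c[1],.131],c[3]+np.pi/2);snap("pics/s21.png",(385,255,75,80),k=9)
off=np.array([-1.9,.8]);y=c[3]
q=lambda P:((proj("scene",P)+off-[385,255]+.5)*9).round().astype(int).tolist()
g=p+np.array([0,0,.0208])
base=[[X,Y,-72] for X,Y in((-17,22),(-17,-22),(17,-22),(17,22))]
print("pack base",q(world([*g,y],0,base)))
for nm,cc in(("scene",[.5636,-.1711,.02,y]),("top",[.565,-.1649,.02,y])):
  print(nm,q(world(cc,0,[[X,Y,18] for X,Y in((-27,32),(-27,-32),(27,-32),(27,32))])))
```

```text
0.048748640841333915 [-0.1379158   0.01084095 -1.69753471] [ 0.56395907 -0.16612817  0.09808612]
q [-0.405  0.399  1.671  0.     1.076 -1.5  ] p [ 0.564  -0.1661  0.0981] jaw 1.0952 zaxis [-0.0037  0.0017 -1.    ]
tool shift now [-0.0009 -0.0008 -0.0329] turn 0.0023
shift in axes after turn [-0.0009 -0.0008 -0.0329]
pack base [[203, 392], [342, 509], [450, 439], [310, 326]]
scene [[157, 421], [359, 592], [529, 480], [325, 317]]
top [[133, 408], [334, 578], [504, 467], [301, 304]]
```

View pics/s21.png

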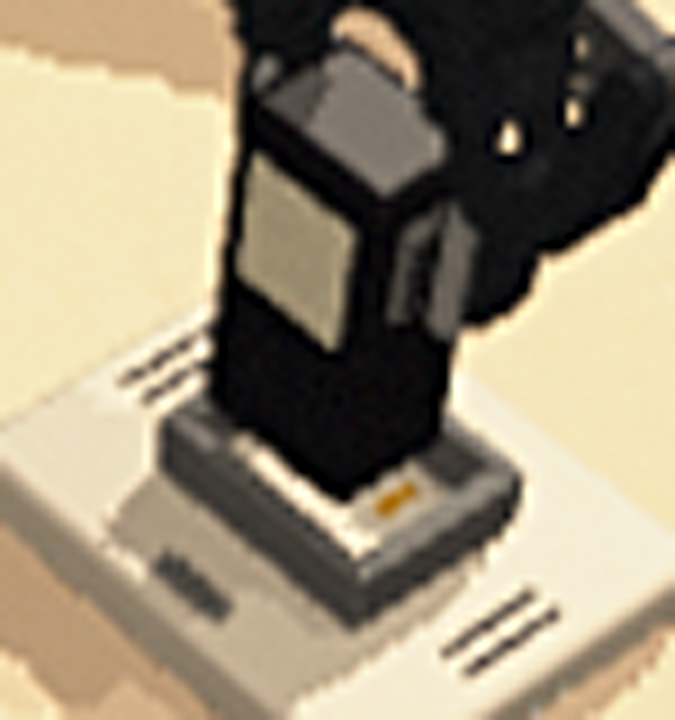

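Direct comparison in the scene view: the pack base at (215,397), (347,500), (443,440) sits left of centre in the rim, whose corners are at (160,420), (358,582), (523,477). The charger lies about 5 mm further towards -y than the pooled fit. Shift, then look again.

Emit:
send_rows(
  increments=[
    [0.45,-0.0042,0.002,0,0],
    [0.45,0,0,0,0],
    [0.45,0,0,0,0],
  ],
)

```text
clock: 19.25
position: [0.5653, -0.1716, 0.1003]
ee_rot: [0.0, 0.854, 0.52, 0.0]
contact_force: [0.2, 0.9, -1.4]
width: 0.0491
```

Run:
```python
from snap import *
R,p,s=tool();print(p,s["contact_force"])
im=manip.get_image("scene")[:,:,::-1].copy();im=cv2.resize(im[255:335,385:460],None,fx=9,fy=9,interpolation=cv2.INTER_CUBIC)
off=np.array([-1.9,.8]);y=c[3]
q=lambda P:((proj("scene",P)+off-[385,255]+.5)*9)
g=p+np.array([0,0,.0208]);cc=[.5636,-.1711,.02,y]
def pl(P,col): cv2.polylines(im,[np.round(q(P)).astype(np.int32)],True,col,1,cv2.LINE_AA)
sq=lambda a,b,z:[[X,Y,z] for X,Y in((-a,b),(-a,-b),(a,-b),(a,b))]
pl(world([*g,y],0,sq(17,22,-72)),(0,255,0));pl(world([*g,y],0,sq(17,22,23)),(0,255,0))
pl(world(cc,0,sq(27,32,18)),(0,0,255));pl(world(cc,0,sq(21,26,18)),(0,0,255));pl(world(cc,0,sq(55,65,0)),(0,0,255));pl(world(cc,0,sq(17,22,0)),(255,0,0))
cv2.imwrite("pics/s22.png",im)
```

```text
[ 0.56532381 -0.17164326  0.10034506] [ 0.23872709  0.92619129 -1.40370274]
```

View pics/s22.png

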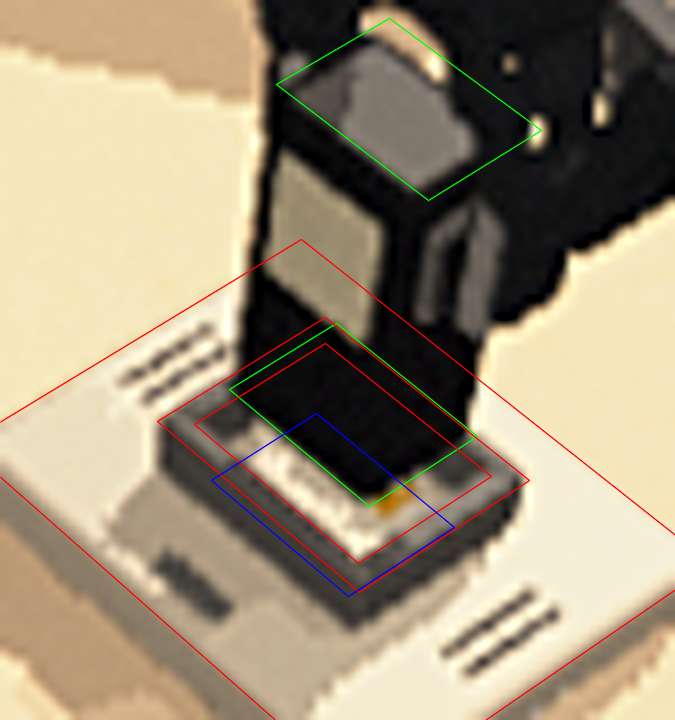

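Emit:
send_rows(
  increments=[
    [0.45,-0.0007,-0.0013,0.004,0],
    [0.45,0,0,0.004,0],
    [0.45,0,0,0.004,0],
    [0.45,0,0,0.003,0],
    [0.45,0,0,0,0],
  ],
)

```text
clock: 19.92
position: [0.5645, -0.1719, 0.0866]
ee_rot: [0.001, 0.854, 0.521, 0.001]
contact_force: [-1.4, -0.1, 8.2]
width: 0.0487
```

Run:
```python
from snap import *
R,p,s=tool();print(p,s["contact_force"]);snap("pics/s23.png",(385,255,75,80),k=9)
```

```text
[ 0.56445747 -0.17186873  0.08661422] [-1.42357816 -0.09915103  8.1920687 ]
```

View pics/s23.png

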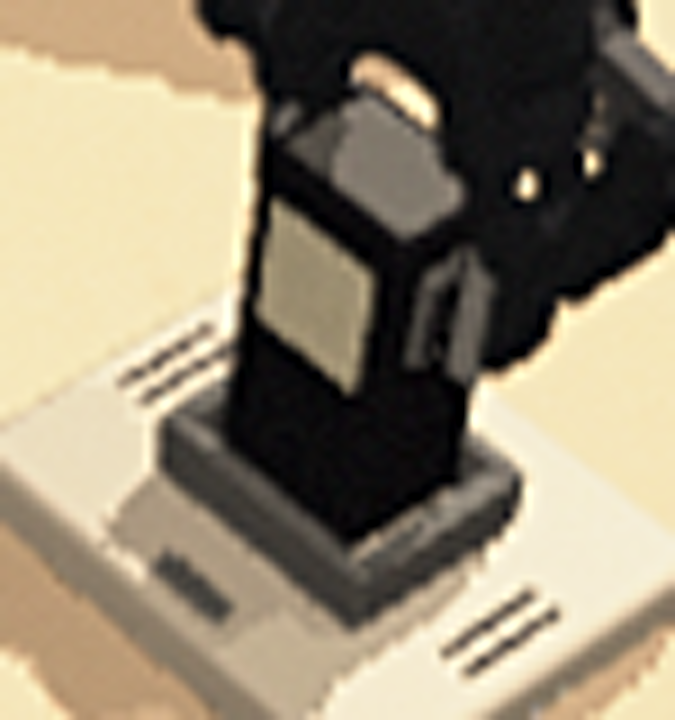

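Run:
```python
from snap import *
R,p,s=tool();y=c[3];off=np.array([-1.9,.8])
q=lambda P:((proj("scene",P)+off-[385,255]+.5)*9).round().astype(int).tolist()
sq=lambda a,b,z:[[X,Y,z] for X,Y in((-a,b),(-a,-b),(a,-b),(a,b))]
g=p+np.array([0,0,.0208]);cc=[.5636,-.1711,.02,y]
for dz in(0,-5,5): print(dz,"base",q(world([*g,y],0,sq(16,21,-72+dz))),"top",q(world([*g,y],0,sq(17,22,23+dz))))
im=manip.get_image("scene")[:,:,::-1].copy();cv2.imwrite("pics/s24.png",cv2.resize(im[280:325,395:450],None,fx=14,fy=13,interpolation=cv2.INTER_LANCZOS4))
print(tool()[2]["contact_force"],tool()[2]["moment"])
```

```text
0 base [[228, 433], [361, 545], [462, 479], [328, 371]] top [[269, 133], [418, 249], [531, 180], [381, 67]]
-5 base [[226, 448], [358, 560], [458, 494], [326, 386]] top [[266, 150], [415, 266], [528, 197], [378, 84]]
5 base [[231, 419], [364, 530], [465, 465], [331, 356]] top [[271, 116], [422, 232], [535, 163], [384, 50]]
[-1.80492619  0.12330886  7.51709233] [0.12954314 0.42675807 0.01807798]
```

View pics/s24.png

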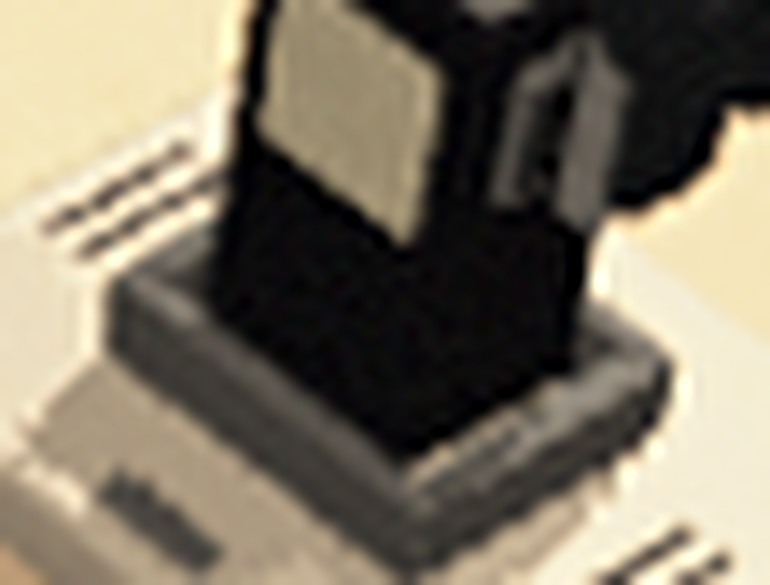

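Contact of about 10 N at rim height. The image and the moment both point to the near (-x) rim wall. I'll lift slightly, shift 3 mm forward and retry.

Emit:
send_rows(
  increments=[
    [0.45,0,0,-0.005,0],
    [0.45,0,0.003,0,0],
    [0.45,0,0,0.003,0],
    [0.45,0,0,0.003,0],
    [0.45,0,0,0.002,0],
    [0.45,0,0,0,0],
  ],
)

```text
clock: 20.78
position: [0.5662, -0.1727, 0.0816]
ee_rot: [-0.0, 0.854, 0.521, -0.0]
contact_force: [0.7, 0.2, -1.5]
width: 0.0488
```

Run:
```python
from snap import *
R,p,s=tool();print(p,s["contact_force"],s["moment"]);snap("pics/s25.png",(385,255,75,80),k=9)
```

```text
[ 0.56621473 -0.17271847  0.08155934] [ 0.69460297  0.21303631 -1.50104226] [ 0.0713803  -0.09446994  0.10326155]
```

View pics/s25.png

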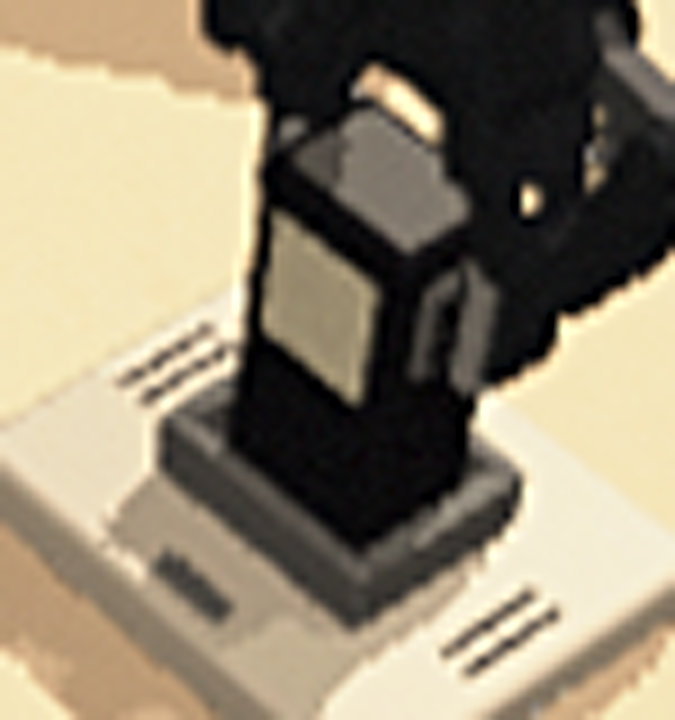

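Emit:
send_rows(
  increments=[
    [0.45,0,0,0.004,0],
    [0.45,0,0,0.003,0],
    [0.45,0,0,0.002,0],
    [0.45,0,0,0,0],
  ],
)

```text
clock: 21.32
position: [0.5663, -0.1728, 0.0728]
ee_rot: [-0.0, 0.854, 0.521, -0.0]
contact_force: [1.0, -0.3, -2.1]
width: 0.0488
```

Emit:
send_rows(
  increments=[
    [0.45,0,0,0.002,0],
    [0.45,0,0,0.001,0],
    [0.45,0,0,0,0],
  ],
)

```text
clock: 21.7
position: [0.5663, -0.1728, 0.0699]
ee_rot: [-0.0, 0.854, 0.521, 0.0]
contact_force: [0.5, 0.8, -2.8]
width: 0.0487
```

Run:
```python
from snap import *
R,p,s=tool();print(p,s["contact_force"],s["moment"]);snap("pics/s26.png",(385,255,75,80),k=9)
```

```text
[ 0.56633546 -0.17280397  0.06988895] [ 0.51165203  0.7532641  -2.78812868] [ 0.06484604 -0.12737294  0.02247364]
```

View pics/s26.png

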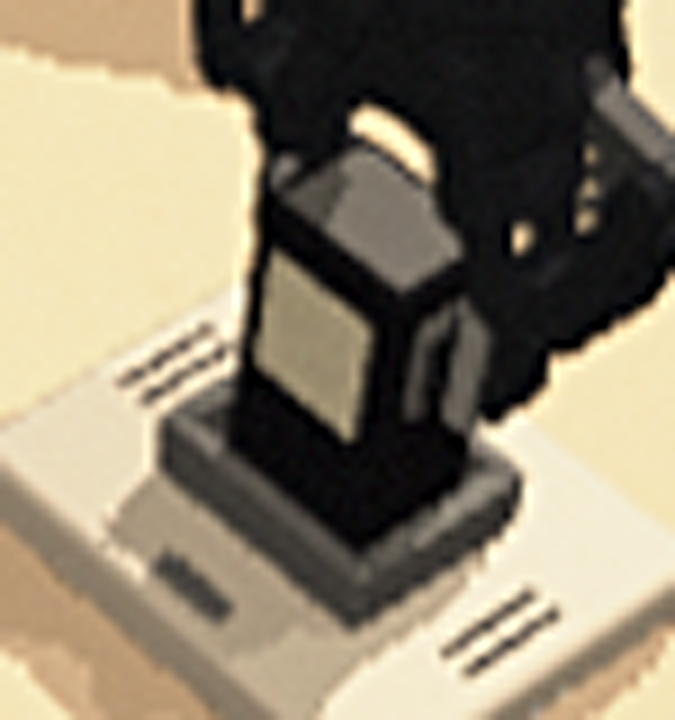

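Inserted and still descending freely. I'll go on in 1–2 mm steps until it meets the floor.

Emit:
send_rows(
  increments=[
    [0.45,0,0,0.0015,0],
    [0.45,0,0,0.0015,0],
    [0.45,0,0,0,0],
  ],
)

```text
clock: 22.12
position: [0.567, -0.1731, 0.0686]
ee_rot: [0.001, 0.854, 0.521, 0.001]
contact_force: [-0.2, 0.2, 7.4]
width: 0.0491
```

Emit:
send_rows(
  increments=[
    [0.6,0,0,0,0],
    [0.65,0,0,0,0],
    [0.75,0,0,0,0],
    [0.9,0,0,0,0],
    [1,0,0,0,0],
    [1,0,0,0,0],
  ],
)

```text
clock: 22.88
position: [0.5663, -0.1729, 0.0669]
ee_rot: [-0.0, 0.854, 0.521, -0.0]
contact_force: [-0.2, 0.1, -0.3]
width: 0.0854
```

Run:
```python
from snap import *
R,p,s=tool();print(p,s["contact_force"],s["width"]);snap("pics/s27.png",(385,255,75,80),k=9)
```

```text
[ 0.56632063 -0.17286133  0.06691816] [-0.18609716  0.13616309 -0.34212765] 0.0853941361652182
```

View pics/s27.png

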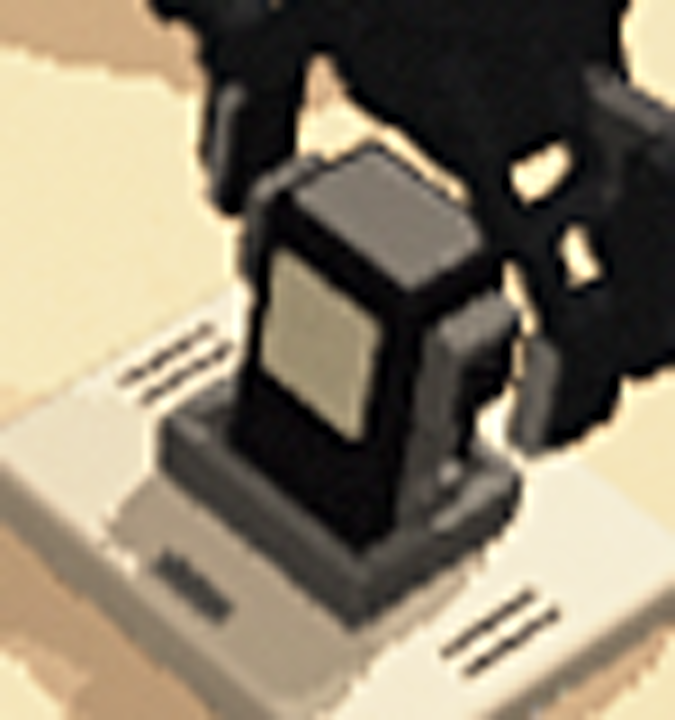

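Pack released and standing. Retreat straight up and check.

Emit:
send_rows(
  increments=[
    [1,0,0,-0.02,0],
    [1,0,0,-0.04,0],
    [1,0,0,-0.06,0],
    [1,0,0,-0.03,0],
    [1,0,0,0,0],
  ],
)

```text
clock: 23.55
position: [0.5679, -0.1735, 0.2201]
ee_rot: [0.003, 0.854, 0.521, 0.002]
contact_force: [0.5, 0.5, -0.1]
width: 0.0853
```

Run:
```python
from snap import *
snap("pics/s28.png",(385,255,75,80),k=9)
y=c[3];off=np.array([-1.9,.8]);cc=[.5636,-.1711,.02,y]
q=lambda P:((proj("scene",P)+off-[385,255]+.5)*9).round().astype(int).tolist()
sq=lambda a,b,z:[[X,Y,z] for X,Y in((-a,b),(-a,-b),(a,-b),(a,b))]
print("seated top",q(world(cc,0,sq(17,22,95))))
# shutter start: contact; TCP slope path
for X,Z in((-100,40),(-100,-26),(-100+15,-26)): plan(H(X,0,Z),cy+np.pi/2);print(H(X,0,Z))
```

```text
seated top [[256, 186], [404, 302], [516, 233], [367, 120]]
q [-0.414  0.309  1.491  0.     1.34  -1.509] p [ 0.5667 -0.173   0.2178] jaw 1.0951 zaxis [ 2.e-03 -8.e-04 -1.e+00]
tool shift now [ 0.3018 -0.2497  0.0987] turn -0.3566
shift in axes after turn [ 0.37   -0.1286  0.0987]
[0.48314505 0.20964058 0.11862938]
q [-0.414  0.309  1.491  0.     1.34  -1.509] p [ 0.5667 -0.173   0.2178] jaw 1.0951 zaxis [ 2.e-03 -8.e-04 -1.e+00]
tool shift now [ 0.3018 -0.2498  0.1647] turn -0.3566
shift in axes after turn [ 0.3701 -0.1287  0.1647]
[0.48314505 0.20964058 0.05262938]
q [-0.414  0.309  1.491  0.     1.34  -1.509] p [ 0.5667 -0.173   0.2178] jaw 1.0951 zaxis [ 2.e-03 -8.e-04 -1.e+00]
tool shift now [ 0.3071 -0.2358  0.1648] turn -0.3566
shift in axes after turn [ 0.3701 -0.1137  0.1648]
[0.49803871 0.20785766 0.05262938]
```

View pics/s28.png

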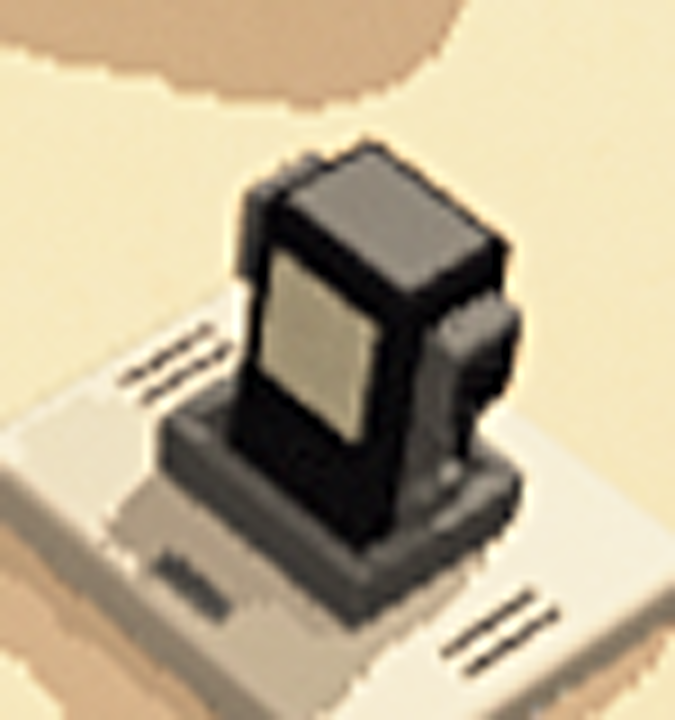

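Pack seated upright in the bay. Next is the shutter, with the jaws shut.

Emit:
send_rows(
  increments=[
    [0,0,0,0,-0.12],
    [0,0,0,0,-0.12],
    [0,0,0,0,-0.117],
    [0,0.03,-0.025,0,0],
    [0,0.045,-0.03,0,0],
    [0,0.045,-0.025,0,0],
    [0,0.05,-0.025,0,0],
    [0,0.05,-0.0237,0,0],
  ],
)

```text
clock: 24.6
position: [0.4625, 0.0623, 0.215]
ee_rot: [-0.001, 0.748, 0.664, -0.001]
contact_force: [0.8, -0.3, -1.4]
width: 0.0
```

Emit:
send_rows(
  increments=[
    [0,0.05,0,0,0],
    [0,0.05,0,0,0],
    [0,0.05,0,0,0],
    [0,0,0,0.03,0],
    [0,0,0,0,0],
  ],
)

```text
clock: 25.22
position: [0.4793, 0.2095, 0.1832]
ee_rot: [-0.002, 0.747, 0.664, -0.004]
contact_force: [0.1, 0.4, -0.8]
width: -0.0003
```

Run:
```python
from snap import *
plan(H(-103,0,-32),cy+np.pi/2);snap("pics/s29.png",(205,170,135,115),k=5)
```

```text
q [ 0.279  0.236  1.686 -0.     1.229 -1.174] p [0.4793 0.2095 0.1832] jaw 1.4533 zaxis [-0.0088 -0.0027 -1.    ]
tool shift now [0.0011 0.0019 0.1366] turn 0.0017
shift in axes after turn [0.0011 0.0019 0.1366]
```

View pics/s29.png

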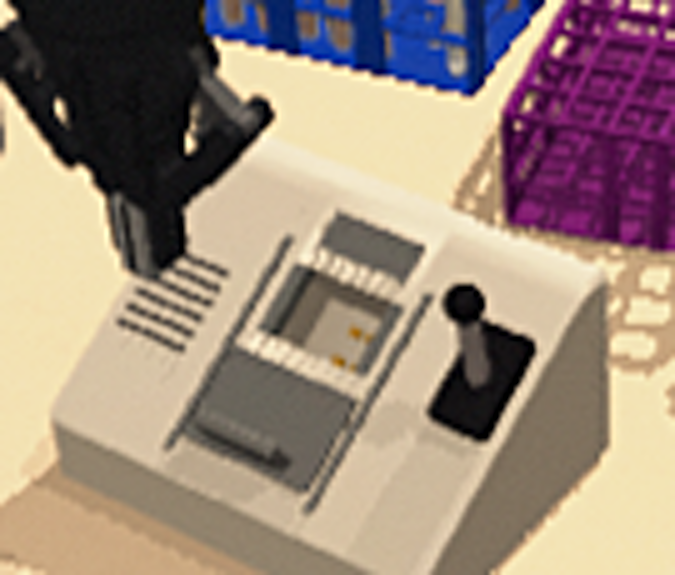

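Emit:
send_rows(
  increments=[
    [0,0.001,-0.002,0.04,0],
    [0,0,0,0.05,0],
    [0,0,0,0.03,0],
    [0,0,0,0.0145,0],
    [0,0,0,0,0],
  ],
)

```text
clock: 25.9
position: [0.4807, 0.2106, 0.0524]
ee_rot: [-0.0, 0.748, 0.664, -0.0]
contact_force: [-0.2, -0.3, 0.5]
width: 0.0001
```

Run:
```python
from snap import *
plan(H(-88,0,-32),cy+np.pi/2);print(tool()[2]["contact_force"]);snap("pics/s30.png",(205,170,135,115),k=5)
```

```text
q [ 0.28   0.368  1.868  0.     0.906 -1.171] p [0.4807 0.2106 0.0524] jaw 1.4512 zaxis [-7.e-04 -2.e-04 -1.e+00]
tool shift now [-0.0006  0.0146  0.0058] turn -0.0005
shift in axes after turn [-0.0006  0.0146  0.0058]
[-0.22598397 -0.30544309  0.5458942 ]
```

View pics/s30.png

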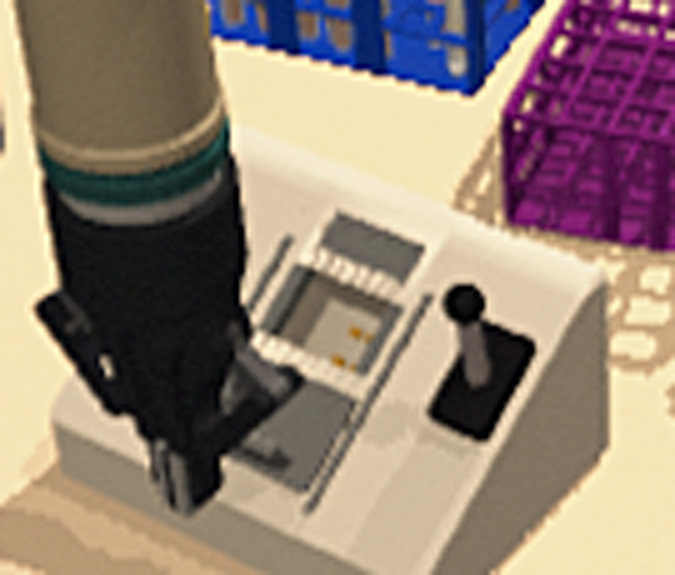

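Emit:
send_rows(
  increments=[
    [0,-0.004,0.004,0.003,0],
    [0,0,0.005,0,0],
    [0,0,0.005,0,0],
    [0,0,0.0069,-0.004,0],
    [0,0,0.0069,-0.004,0],
    [0,0,0.0069,-0.004,0],
    [0,0,0,0,0],
  ],
)

```text
clock: 26.82
position: [0.5157, 0.2029, 0.0621]
ee_rot: [0.001, 0.748, 0.664, 0.001]
contact_force: [-3.2, -1.1, 1.5]
width: 0.0
```

Run:
```python
from snap import *
plan(H(-40,0,-5),cy+np.pi/2);print(tool()[2]["contact_force"]);snap("pics/s31.png",(205,170,135,115),k=5)
```

```text
q [ 2.490e-01  3.910e-01  1.795e+00 -1.000e-03  9.540e-01 -1.202e+00] p [0.5157 0.2029 0.0621] jaw 1.452 zaxis [ 0.0019  0.     -1.    ]
tool shift now [ 0.0029  0.0269 -0.0114] turn 0.0003
shift in axes after turn [ 0.0029  0.0269 -0.0114]
[-3.16042003 -1.08507168  1.54446714]
```

View pics/s31.png

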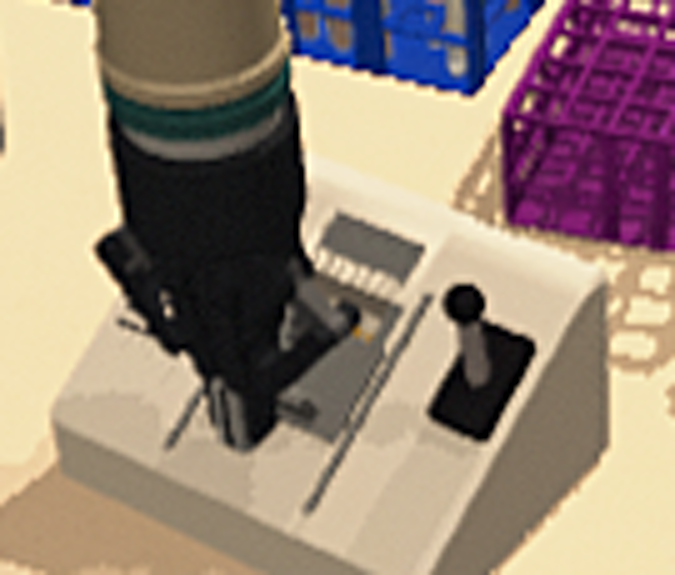

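Emit:
send_rows(
  increments=[
    [0,0,0.0069,-0.004,0],
    [0,0,0.0069,-0.004,0],
    [0,0,0.0069,-0.004,0],
    [0,0,0.005,-0.003,0],
    [0,0,0.003,-0.0017,0],
    [0,0,0,0,0],
  ],
)

```text
clock: 27.62
position: [0.5395, 0.1996, 0.0766]
ee_rot: [-0.003, 0.748, 0.664, -0.003]
contact_force: [-8.2, 2.8, -3.5]
width: 0.0001
```

Run:
```python
from snap import *
plan(H(-40,0,-5),cy+np.pi/2);print(tool()[2]["contact_force"]);snap("pics/s32.png",(205,170,135,115),k=5)
```

```text
q [ 0.232  0.406  1.723  0.002  1.021 -1.22 ] p [0.5395 0.1996 0.0766] jaw 1.4514 zaxis [-0.0084 -0.     -1.    ]
tool shift now [0.0032 0.0029 0.003 ] turn -0.0003
shift in axes after turn [0.0032 0.0029 0.003 ]
[-8.22036188  2.78619908 -3.53847975]
```

View pics/s32.png

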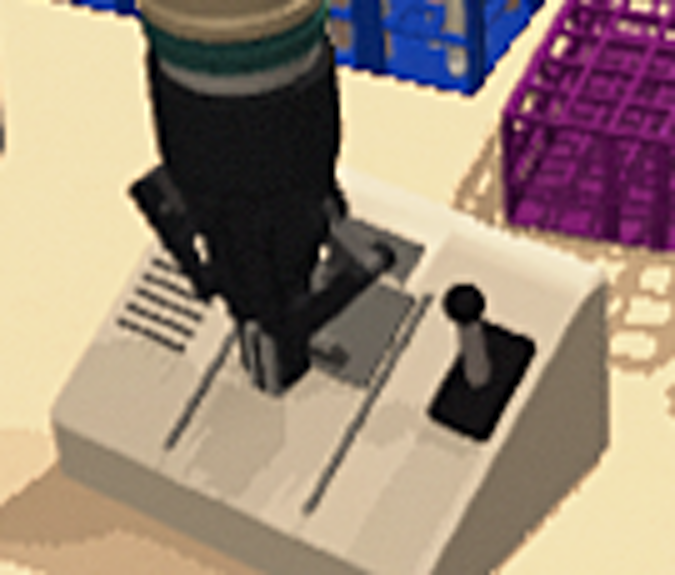

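Emit:
send_rows(
  increments=[
    [0,0,0.002,-0.001,0],
    [0,0,0.002,-0.001,0],
    [0,0,0,0,0],
  ],
)

```text
clock: 28.05
position: [0.5395, 0.1995, 0.077]
ee_rot: [-0.006, 0.748, 0.664, -0.006]
contact_force: [-12.1, 4.0, -8.6]
width: -0.0002
```

The shutter is at its stop: the force rose and the tip no longer moved. Backing away and lifting clear.

Emit:
send_rows(
  increments=[
    [0,0,-0.015,0,0],
    [0,0,-0.02,0,0],
    [0,0,-0.02,-0.03,0],
    [0,0,-0.04,-0.04,0],
    [0,0,-0.05,-0.03,0],
    [0,0,-0.05,-0.02,0],
    [0,0,0,0,0],
  ],
)

```text
clock: 28.92
position: [0.3526, 0.2227, 0.203]
ee_rot: [0.001, 0.747, 0.665, 0.004]
contact_force: [0.4, -0.4, 0.1]
width: 0.0005
```

Run:
```python
from snap import *
print(tool()[1],tool()[2]["contact_force"]);snap("pics/s33.png",(205,170,135,115),k=5);snap("pics/s34.png",(160,100,320,260),k=2.4)
q=lambda P:((proj("scene",S(*P))+np.array([-1.0,1.2])-[205,170]+.5)*5)[0].round()
for t in(55,49,45): print(t,"plate top corners",q((-31+t,35,4)),q((-31+t,-35,4)),"bottom",q((-79+t,-35,4)),"rib",q((-75+t,-22,24)))
```

```text
[0.3526317  0.22274027 0.20303583] [ 0.41354767 -0.39771834  0.14657594]
55 plate top corners [288. 253.] [413. 304.] bottom [361. 397.] rib [325. 362.]
49 plate top corners [282. 264.] [406. 316.] bottom [354. 409.] rib [318. 374.]
45 plate top corners [277. 272.] [402. 324.] bottom [350. 417.] rib [314. 382.]
```

View pics/s33.png

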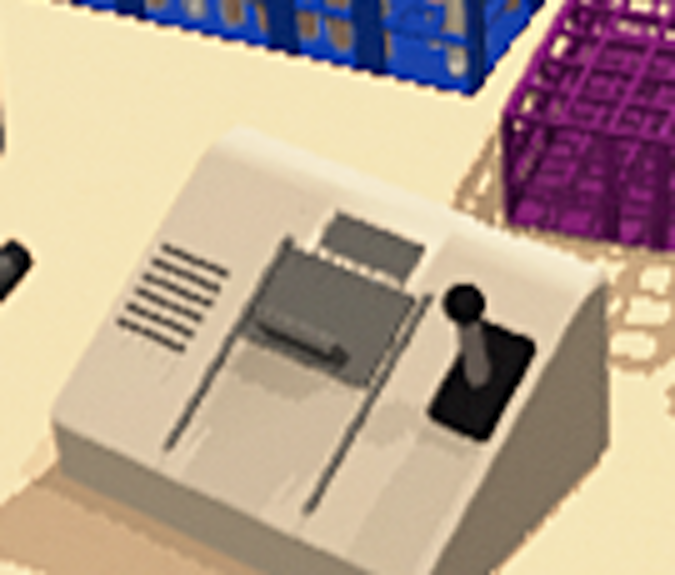

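View pics/s34.png

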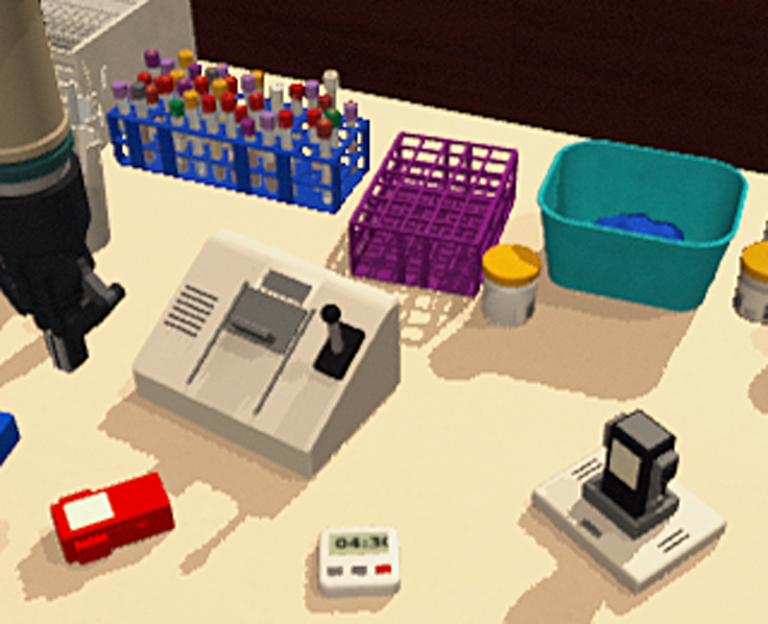

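The shutter plate's top corners are at (290,250) and (413,302), which match the fully closed prediction. The timer, cup and pack look fine. One last check of the switch angle and the whole scene from the top camera.

Run:
```python
from snap import *
im=manip.get_image("top")[:,:,::-1].copy();o=(285,225);k=14
cr=cv2.resize(im[225:275,285:325],None,fx=k,fy=12,interpolation=cv2.INTER_CUBIC)
cv2.imwrite("pics/t35.png",cr);cv2.imwrite("pics/t36.png",im)
q=lambda P:((proj("top",S(*P))[0]-o+.5)*[14,12]).round().tolist()
print([q(P) for P in((25,-70,12),(25,-100,12),(-25,-100,12),(-25,-70,12))])
for th in(.5,.4,.3,.2): print(th,q((45*np.sin(th),-85,12+45*np.cos(th))))
```

```text
[[195.0, 179.0], [361.0, 203.0], [322.0, 426.0], [158.0, 402.0]]
0.5 [248.0, 267.0]
0.4 [244.0, 289.0]
0.3 [239.0, 311.0]
0.2 [235.0, 333.0]
```

View pics/t35.png

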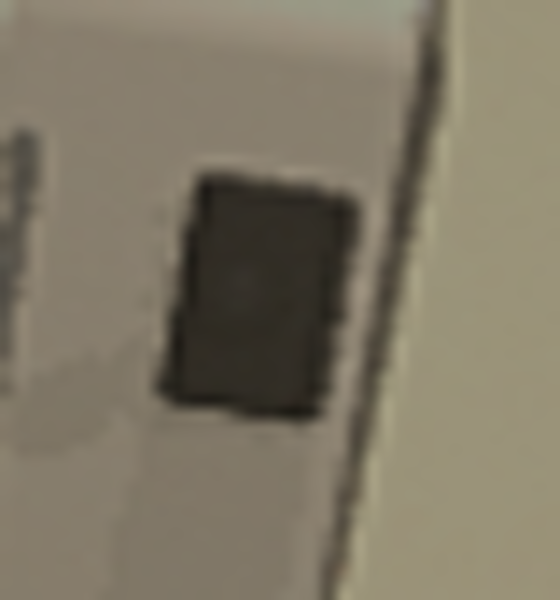

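View pics/t36.png

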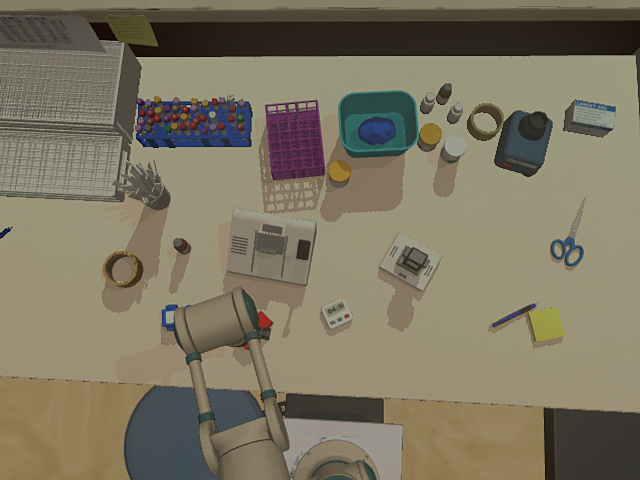

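Run:
```python
import cv2,numpy as np
im=cv2.imread("pics/t36.png").astype(float)[225:275,285:325]
e=np.clip((im-25)*7,0,255).astype(np.uint8)
cv2.imwrite("pics/t37.png",cv2.resize(e,None,fx=14,fy=12,interpolation=cv2.INTER_NEAREST))
```

```text
(no output)
```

View pics/t37.png

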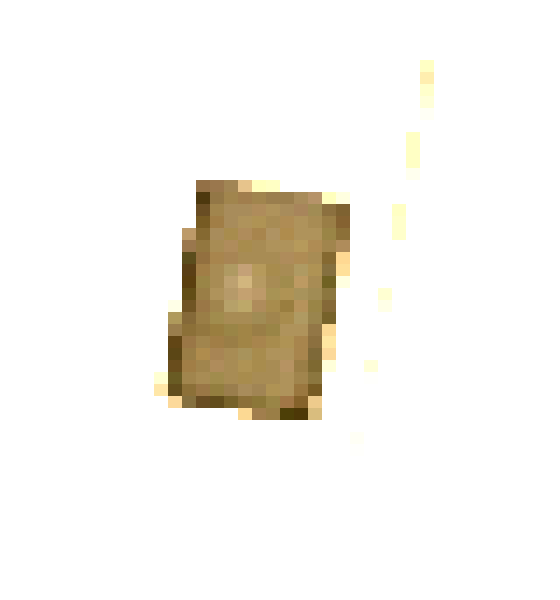

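The faint ball highlight at (245,283) fits a lever angle of 0.4–0.5 rad, so the joint is at about 0.9–1.0 (off). Everything else is unmoved, so I'm handing in.

```bash
python3 -c "
from rig import manip
print(manip.sign_off())"
```

```text
the job is handed in; nothing more can be done
None
```

I completed all five steps in order and handed the job in at about 29 s. The sign-off gave no verdict, so the results below are my own checks.

**What I did**
- **Switch:** my first push jammed against the lever at about 63 N, in line with its rod. I backed off, pinched the ball between the jaws and carried it along its arc to off.
- **Pack removal:** I pinched both tabs (49 mm over their faces, so fully in) and drew the pack out along the slope's normal.
- **Standing it up:** the tool only points down, so I turned the pack upright in the grip by pressing its base against the dock's vertical front face.
- **Charger bay:** the first lowering caught the near rim at about 10 N. I lifted slightly, moved 3 mm forward, lowered it to the floor and let go.
- **Shutter:** I pushed it up by its rib until the force rose and it stopped moving, then backed away.

**Last checks**
- **Pack:** it stands upright and seated in the bay, with its top edges within about 1–2 px of where they should be.
- **Shutter:** its top corners match the fully closed position.
- **Switch:** I put it at about 0.9–1.0 rad. This is the least certain check, because the black ball barely shows against its black plinth from above and the scene view alone was ambiguous.
- **Timer, cup and bottle:** they show no visible change in the pictures. I did not measure their positions again.
- **Arm:** it is clear of everything.

**Disagreement:** the two cameras placed the charger about 6 mm apart in y. I went by the direct view of the pack against the rim, and the pack went in there after that 3 mm correction.

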